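# Restock the tube rack on the prep counter

### The job

First slide the steel dressing tub, which is in the way in front of the sloped rack, along the counter (do not lift it) until it stands inside the black circle. Then put every transport tube in the rack, one to a lane, lying on the slope with its heavy end down at the lip; the tubes look alike at both ends, so lift each one at mid-length to find out which end is heavy. Leave the tape roll, bowl and ointment tin where they are.

Things in the scene. Friction and masses are not known exactly. Their poses are not given: they have to be found in the camera images.
- tube1: transport tube: grey cylinder 34 mm thick between two white square caps 44 x 44 x 16 mm, 112 mm long in all, 0.3 kg. Lies on its caps, along world x within 0.4 rad. Origin: its middle, 22 mm up; x axis along its length. Its balance point is some 25 mm off the middle towards its +x or -x cap, unseen: gripped mid-length and lifted it twists the gripper by 0.08 N m; in a light grip the heavy end droops
- tube2: another transport tube, the same in looks, size, weight and frame as tube1; which of its ends (+x or -x) is the heavy one is its own matter and cannot be seen. Any of the five tubes may be absent (None)
- tube3: another transport tube, the same in looks, size, weight and frame as tube1; which of its ends (+x or -x) is the heavy one is its own matter and cannot be seen. Any of the five tubes may be absent (None)
- tube4: another transport tube, the same in looks, size, weight and frame as tube1; which of its ends (+x or -x) is the heavy one is its own matter and cannot be seen. Any of the five tubes may be absent (None)
- tube5: another transport tube, the same in looks, size, weight and frame as tube1; which of its ends (+x or -x) is the heavy one is its own matter and cannot be seen. Any of the five tubes may be absent (None)
- rack: fixed white rack, 366 mm wide (y), 135 mm high at the back, with 4 lanes 90 mm apart. Its floor slopes at 35 degrees, rising along +x; the low edge, facing the robot, has a lip 20 mm high, square to the floor. Origin: on the counter under its middle; z up. Fins 16 mm high, 6 mm thick, reaching 30 mm up the slope from the lip, part the lanes; the rest of the floor is open
- lane1 (a point): lane 1 of the rack, counted from the robot's right (rack's -y side): where the middle of a tube lying in the lane should be, 22 mm off the floor (square to it) and 66 mm up the slope from the lip; for a tube touching the lip it is 56 mm. Axes are the rack's own (not tilted)
- lane2 (a point): lane 2 of the rack, counted from the robot's right (rack's -y side): where the middle of a tube lying in the lane should be, 22 mm off the floor (square to it) and 66 mm up the slope from the lip; for a tube touching the lip it is 56 mm. Axes are the rack's own (not tilted)
- lane3 (a point): lane 3 of the rack, counted from the robot's right (rack's -y side): where the middle of a tube lying in the lane should be, 22 mm off the floor (square to it) and 66 mm up the slope from the lip; for a tube touching the lip it is 56 mm. Axes are the rack's own (not tilted)
- lane4 (a point): lane 4 of the rack, counted from the robot's right (rack's -y side): where the middle of a tube lying in the lane should be, 22 mm off the floor (square to it) and 66 mm up the slope from the lip; for a tube touching the lip it is 56 mm. Axes are the rack's own (not tilted)
- tub: loose round steel dressing tub with a lid, 110 mm in diameter, 60 mm high, about 0.6 kg, too wide to grip. Origin: centre of its underside; z up
- ring: flat black circle marked on the counter to the robot's left, about 150 mm inside diameter, no height. Origin: its centre
- tape: bystander: loose roll of blue tape lying flat, 64 mm in diameter, 22 mm high; origin: centre of its underside
- bowl: bystander: loose steel bowl, 100 mm in diameter, 40 mm high; origin: centre of its underside
- tin: bystander: loose round ointment tin, 60 mm in diameter, 25 mm high; origin: centre of its underside
Things that resemble listed ones, but are neither listed nor needed, are in the scene too. What is shaped like the tub but green or yellow is not meant.

How it is judged:
By the outcome, as a careful person would: the job done as asked, in the order asked, and still so for the second after the job is handed in, with the robot touching nothing.
Of tube1, tube2, tube3, tube4, tube5 only 3 to 4 are there at a start; the rules pass over those that are not, and their reading is None.
At some moment in a run one of tube1, tube2, tube3, tube4, tube5, tub may be knocked a few centimetres aside while the robot is not near it.
Once in a run the grip may slacken for a moment while it holds something.
It also fails if it takes over 210 s, if anything falls off the work surface, if the arm or the gripper's body presses on something with over 40 N, if the wrist force passes 120 N, or if a joint passes its speed limit or range.

### The arm

A 6-joint arm with a two-finger parallel gripper is mounted at the origin on the work surface. World frame = base frame: x ahead of the robot, y to its left, z up, the work surface at z = 0. Lengths are in mm, angles in rad, forces in N, time in s.
With the tool pointing down it reaches from about 275 to 1000 mm from the base axis. Payload 8.4 kg.
Tool frame: the origin (TCP) lies midway between the tips of the shut fingers; the grasp point (between the pads) lies 19 mm behind it; z points along the fingers, y is the line along which they close (so a half turn about z gives the same grasp; the last joint's range is limited). The gripper opens to 85 mm and grips with 20 to 120 N. Pads are 22 mm wide; open, the fingers measure 114 mm over their backs; the gripper's body (76 mm by 85 mm) begins 54 mm behind the grasp point. The pads swing forward as they close: fully open they stand 13 mm farther back than shut.
Start: joints at [-1.185, 0.353, 1.633, -0, 1.155, -0.002], TCP at [236.344, -578.593, 231.281] pointing down, gripper open.
Joint ranges: [-2.63, 2.63], [-0.92, 2.1], [0.06, 2.66], [-1.3, 4.44], [0, 2.69], [-3.02, 3.02]. Speed limits (rad/s): [2.22, 2.22, 2.79, 3.14, 3.14, 3.14].

### API

Orientations are given as [roll, pitch, yaw] about the fixed x, y, z axes, in that order (R = Rz(yaw) Ry(pitch) Rx(roll)).
In Python, from rig import telemetry, optics, r gives the robot as it stands.
- The arm moves only by the tool play_rows, never from a script. Its arguments are lists of equal length, an entry for each row: "dp": the shift along the tool's x, y, z in units of 40 mm (1.0 is 40 mm), a list of three; "rot": the turn, a rotation vector about the tool's x, y, z in units of 6 degrees (1.0 is 6 degrees), a list of three. In form: {"dp": [[tx, ty, tz], ...], "rot": [[ax, ay, az], ...]}. A call has 1 to 5 rows; each row is the pose to reach, as a shift and turn from the pose commanded when the call began, along the tool's axes at that moment; what a row does not reach only later rows make up. A row lasts 1/12 s, in which the tool goes at most 41.7 mm and 7.16 degrees, less where a joint would pass 70% of its speed; a pose out of reach is approached as far as the arm can. A call with a gripper value outside its range is refused whole. "fingers" is the opening, from 0 (shut) to 1 (fully open), set as the call begins (left out, the last holds). The fingers move at their own pace and stop on an object; "grip_force" is the grip in N (left out, the last holds). Time passes only in rows, so rows that repeat a pose let the fingers close. It gives the time, the measured TCP pose, the force, the opening and the grip force at its end, in the units of the state.
- telemetry.sense(): the state, without advancing time (a new reading comes with each control period).
- optics.grab_frame(name): name is "scene" or "top" or "wrist"; returns a dict with "color" (480x640x3 uint8, red, green, blue), "mtx" (3x3 intrinsics, pixels), "R" (3x3) and "t" (3): a world point X has camera coordinates R X + t; the wrist camera has in their place "mount" (4x4, takes a point from camera to tool coordinates, whose origin is the TCP and whose axes are the flange's). Camera axes: x right, y down, z forward; pixel columns grow to the right and rows downward; lengths in mm; the calibration is good to about 2 mm. The wrist camera is an equidistant fisheye: a pixel r from the principal point sees the ray r / f radians off the axis. A picture is of the moment at which its call begins: read the wrist's pose just before it. There is no depth.
- r.sign_off(): hands the job in; it is judged then, once.
The state is a dict: "clock": time; "qpos": joint angles; "qvel": joint speeds; "joint_efforts": joint torques, N m; "eef_pos": TCP position; "tcp_rot": TCP orientation; "contact_force": force on the tool from outside, world axes, zero at the start; "wrist_torque": the same for the moment, N m; "opening": opening from 0.0 (shut) to 1.0 (fully open); "grasp_force": force on a finger pad.
Only numpy, scipy, OpenCV 4.12 (cv2) and the standard library are available. Lean on these libraries where they do the work, as an engineer would, in place of code of your own. Each camera call takes 0.05 s, during which the arm holds its last target. There are 200 camera calls.

## Working session

There is one attempt and no reset: what is moved stays moved. The work goes in short steps, Python scripts to look and compute and a tool call to move; the robot and the scene stay as the last step left them, time stands still between calls to the robot, and variables do not carry over. Pictures are saved under pics/ and viewed, at most 14 in all, crops included, and the job is handed in when it is done.

Besides the shell and the picture viewer there is one more tool, called after "Emit:" by a JSON object that holds its "name" and its "arguments". play_rows: Moves the arm, as the interface text tells. Its arguments: {"type":"object","properties":{"dp":{"type":"array"},"rot":{"type":"array"},"fingers":{"type":"number"},"grip_force":{"type":"number"}},"required":["dp","rot"]}

```bash
mkdir -p pics; ls
python3 - <<'E'
from rig import telemetry, optics, r
import cv2,json
print(telemetry.sense())
for n in("top","scene"):
    f=optics.grab_frame(n); cv2.imwrite(f"pics/{n}0.png",f["color"][:,:,::-1]); print(n,f["mtx"],f["R"],f["t"])
E
```

```text
pics
{'clock': 0.0, 'qpos': array([-1.18539041e+00,  3.53637591e-01,  1.63417769e+00, -1.05392385e-05,
        1.15518435e+00, -2.37504874e-03]), 'qvel': array([-0.00134126, -0.00040212, -0.00036039, -0.0002554 , -0.00216383,
        0.00034208]), 'joint_efforts': array([ 3.76787328e-03, -6.05249047e+01, -3.42072415e+01, -2.56585452e-05,
        9.27085639e-03, -4.76772959e-05]), 'eef_pos': array([ 236.15928174, -578.12962747,  230.54963508]), 'tcp_rot': array([-3.14018566e+00,  6.29437368e-06,  3.87785227e-01]), 'contact_force': array([-0.36896411, -0.29580394, -0.3153618 ]), 'wrist_torque': array([-0.00737945,  0.02043516,  0.00216815]), 'grasp_force': 0.0, 'opening': 0.9984536495910594}
top [[463.10982206   0.         321.49236832]
 [  0.         463.10982206 248.06061322]
 [  0.           0.           1.        ]] [[ 0.0146801  -0.9998294  -0.01121014]
 [-0.9953248  -0.01354175 -0.0956303 ]
 [ 0.09546218  0.01256159 -0.9953538 ]] [  34.98107576  501.1332609  1052.54435751]
scene [[620.19895108   0.         316.7722638 ]
 [  0.         620.19895108 239.95862445]
 [  0.           0.           1.        ]] [[ 0.80478729  0.59356101  0.00165484]
 [ 0.42462581 -0.57378182 -0.70033374]
 [-0.41474129  0.56432238 -0.71381364]] [-427.53796235 -129.8622399  1839.12049467]
```

View pics/top0.png

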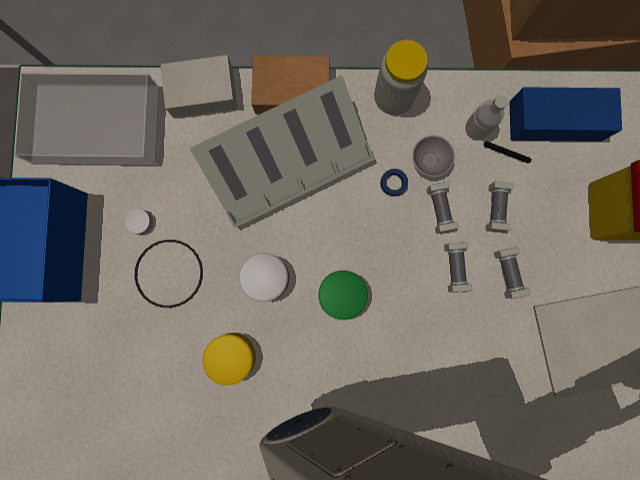

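View pics/scene0.png

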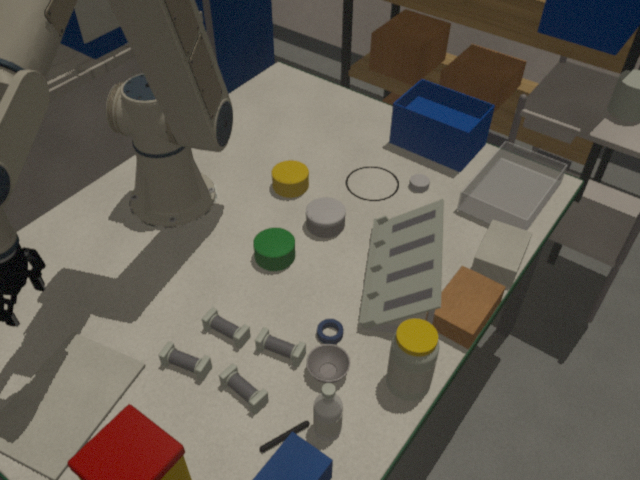

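Top view: four tubes at (443,208), (500,206), (457,267), (512,273). Steel tub at (263,277), ring at (168,273), and the rack is rotated, its lip running from (237,225) to (375,158). I'll look closer at the rack.

```bash
cat > h.py <<'E'
import numpy as np, cv2
from scipy.spatial.transform import Rotation as Ro
from rig import telemetry, optics, r
def pw(f,uv,z):
    d=f["R"].T@(np.linalg.inv(f["mtx"])@[uv[0],uv[1],1]); c=-f["R"].T@f["t"]
    return c+d*(z-c[2])/d[2]
def proj(f,X):
    p=f["mtx"]@(f["R"]@np.asarray(X,float)+f["t"]); return p[:2]/p[2]
def tri(fs,uvs):
    P=[f["mtx"]@np.c_[f["R"],f["t"]] for f in fs]
    X=cv2.triangulatePoints(P[0],P[1],np.float64(uvs[0]),np.float64(uvs[1])); return (X[:3]/X[3]).ravel()
def step(p,rpy=None):
    """dp and rot units from current measured pose to world pose"""
    s=telemetry.sense(); R=Ro.from_euler('xyz',s["tcp_rot"])
    dp=R.inv().apply(np.asarray(p)-s["eef_pos"])/40
    rv=(R.inv()*Ro.from_euler('xyz',rpy)).as_rotvec(degrees=True)/6 if rpy is not None else None
    return dp.round(2),None if rv is None else rv.round(2)
E
python3 - <<'E'
from h import *
import pickle
t=optics.grab_frame("top");s=optics.grab_frame("scene");pickle.dump((t,s),open("f0.pkl","wb"))
a=cv2.resize(t["color"][60:240,180:390],None,fx=3.6,fy=3.3,interpolation=3)
a=cv2.resize(t["color"][60:240,180:390],(735,630)) ; a=cv2.resize(t["color"][65:235,180:390],(630,510),interpolation=2)
b=cv2.resize(s["color"][190:340,350:460],(440,600),interpolation=2)
cv2.imwrite("pics/rt.png",a[:,:,::-1]);cv2.imwrite("pics/rs.png",b[:,:,::-1])
print("tub",pw(t,(263,277),60),pw(t,(263,277),55),"tub scene",pw(s,(326,212),60),"ring",pw(t,(168.5,273),0),pw(s,(372,183),0),"green",pw(t,(343,295),60),"yellow",pw(t,(228,359),60),"tape",pw(t,(394,182),22),"bowl",pw(t,(434,157),40),"tin",pw(t,(137,221),25))
for q in((439,187),(448,229),(502,185),(498,228),(458,245),(457,288),(508,252),(517,294)):print(q,pw(t,q,44).round())
E
```

```text
tub [430.34223657 171.51302352  60.        ] [430.49930477 172.20306942  55.        ] tub scene [443.01446903 162.17476149  60.        ] ring [438.49318119 404.712597     0.        ] [442.63621089 402.59460737   0.        ] green [392.91626687  -7.77068745  60.        ] yellow [248.9956149  243.85296417  60.        ] tape [ 659.59965999 -126.57877636   22.        ] bowl [ 715.62019168 -216.96526704   40.        ] tin [558.4203805  475.99485313  25.        ]
(439, 187) [ 644. -227.   44.]
(448, 229) [ 546. -246.   44.]
(502, 185) [ 650. -372.   44.]
(498, 228) [ 550. -360.   44.]
(458, 245) [ 510. -269.   44.]
(457, 288) [ 412. -265.   44.]
(508, 252) [ 495. -382.   44.]
(517, 294) [ 401. -400.   44.]
```

View pics/rt.png

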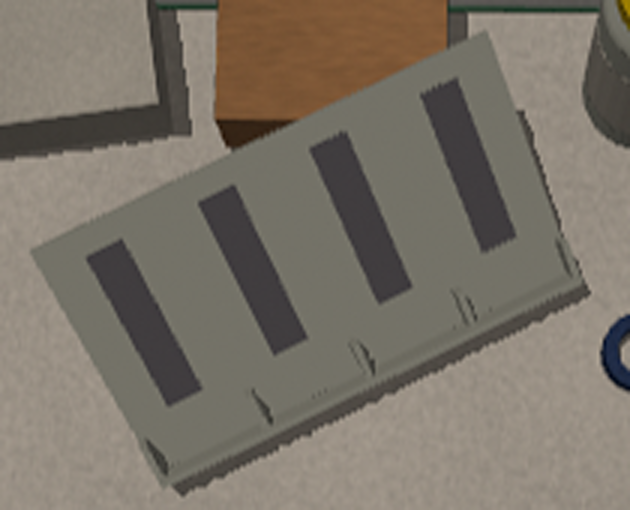

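View pics/rs.png

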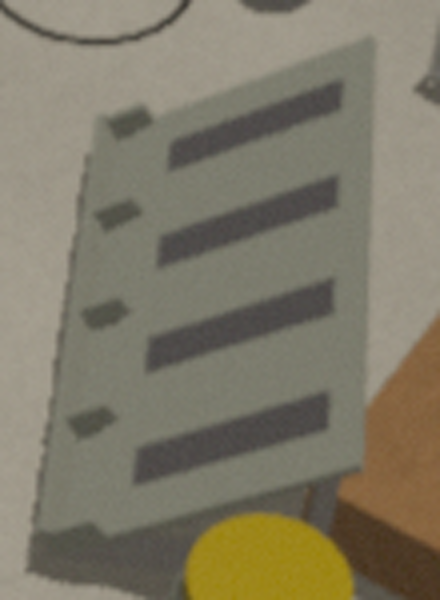

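Run:
```python
from h import *
import pickle
t,s=pickle.load(open("f0.pkl","rb"))
T=lambda *p:np.mean(p,0)/3+[180,65]
S=lambda *p:np.mean(p,0)/4+[350,190]
BL=pw(t,T((33,250)),135);BR=pw(t,T((486,32)),135)
print(BL,BR,np.linalg.norm(BL-BR))
print("tri back",tri((t,s),(T((33,250)),S((375,37)))),tri((t,s),(T((486,32)),S((362,470)))))
for n,a,b in(("4low",T((167,407),(202,388)),S((168,170),(170,143))),("4up",T((87,257),(123,240)),S((342,103),(343,80))),("1low",T((482,252),(516,237)),S((134,484),(137,452))),("1up",T((421,94),(458,78)),S((328,428),(328,392)))):
    print(n,tri((t,s),(a,b)))
print("lip L",tri((t,s),(T((163,485)),S((97,118)))),"lip R",tri((t,s),(T((583,280)),S((35,535)))))
```

```text
[700.11540201 322.49120737 135.        ] [864.77236526   1.84741385 135.        ] 360.45021551825585
tri back [705.05152425 327.12929171 126.87984026] [871.94815135   3.05616257 123.9217531 ]
4low [615.287847   229.96604601  40.92797398]
4up [709.55693493 277.56051307 117.43778475]
1low [739.55477302 -11.46049333  41.04263881]
1up [833.4495023   36.05805718 116.92568685]
lip L [548.26465366 246.76386534  26.3008734 ] lip R [714.33655491 -79.59326481  27.77607698]
```

```bash
cat >> h.py <<'E'
def plan(wps):
    """wps: (xyz, rpy); prints per-call targets in tool units (rows may repeat the target)"""
    s=telemetry.sense(); p=np.array(s["eef_pos"]); R=Ro.from_euler('xyz',s["tcp_rot"])
    for i,(q,e) in enumerate(wps):
        G=Ro.from_euler('xyz',e); q=np.array(q,float)
        n=int(np.ceil(max(np.linalg.norm(q-p)/200,(R.inv()*G).magnitude()/np.radians(35),.01)))
        p0=p.copy(); rv=(R.inv()*G).as_rotvec(); R0=R
        for k in range(1,n+1):
            pt=p0+(q-p0)*k/n; Rt=R0*Ro.from_rotvec(rv*k/n)
            dp=(R.inv().apply(pt-p)/40).round(2); rr=((R.inv()*Rt).as_rotvec(degrees=True)/6).round(2)
            p=p+R.apply(dp*40); R=R*Ro.from_rotvec(rr*6,degrees=True)
            print(i,dp.tolist(),rr.tolist(),"rows>=%.1f"%max(np.linalg.norm(dp)*40/41.7,np.linalg.norm(rr)*6/7.16))
E
python3 - <<'E'
from h import *
P=np.pi
plan([((436,85,231),(P,0,P/2)),((436,85,6),(P,0,P/2))])
E
```

```text
0 [2.72, -3.37, 0.0] [-0.0, -0.0, -2.82] rows>=4.2
0 [3.59, -2.42, 0.0] [-0.0, -0.0, -2.83] rows>=4.2
0 [4.14, -1.28, 0.01] [-0.0, -0.0, -2.82] rows>=4.2
0 [4.33, -0.01, -0.0] [-0.0, -0.01, -2.83] rows>=4.2
1 [-0.0, -0.0, 2.81] [-0.0, 0.0, 0.0] rows>=2.7
1 [-0.0, -0.0, 2.81] [-0.0, 0.0, 0.0] rows>=2.7
```

Emit:
{"name": "play_rows", "arguments": {"dp": [[2.7, -3.4, 0], [2.7, -3.4, 0], [2.7, -3.4, 0], [2.7, -3.4, 0], [2.7, -3.4, 0]], "rot": [[0, 0, -2.8], [0, 0, -2.8], [0, 0, -2.8], [0, 0, -2.8], [0, 0, -2.8]], "fingers": 1}}

```text
clock: 0.62
eef_pos: [285.1, -406.3, 230.7]
tcp_rot: [-3.138, -0.002, 0.683]
contact_force: [-0.2, -0.3, -0.6]
opening: 0.998
grasp_force: 0.0
```

Emit:
{"name": "play_rows", "arguments": {"dp": [[3.6, -2.4, 0], [3.6, -2.4, 0], [3.6, -2.4, 0], [3.6, -2.4, 0], [3.6, -2.4, 0]], "rot": [[0, 0, -2.8], [0, 0, -2.8], [0, 0, -2.8], [0, 0, -2.8], [0, 0, -2.8]]}}

```text
clock: 1.03
eef_pos: [336.7, -241.9, 231.1]
tcp_rot: [-3.14, -0.002, 0.977]
contact_force: [-0.3, 0.3, -0.4]
opening: 0.999
grasp_force: 0.0
```

Emit:
{"name": "play_rows", "arguments": {"dp": [[4.1, -1.3, 0], [4.1, -1.3, 0], [4.1, -1.3, 0], [4.1, -1.3, 0], [4.1, -1.3, 0]], "rot": [[0, 0, -2.8], [0, 0, -2.8], [0, 0, -2.8], [0, 0, -2.8], [0, 0, -2.8]]}}

```text
clock: 1.45
eef_pos: [386.8, -77.1, 231.6]
tcp_rot: [3.141, -0.002, 1.271]
contact_force: [-0.1, -0.9, -0.5]
opening: 1.002
grasp_force: 0.0
```

Emit:
{"name": "play_rows", "arguments": {"dp": [[4.3, 0, 0], [4.3, 0, 0], [4.3, 0, 0], [4.3, 0, 0], [4.3, 0, 0]], "rot": [[0, 0, -2.8], [0, 0, -2.8], [0, 0, -2.8], [0, 0, -2.8], [0, 0, -2.8]]}}

```text
clock: 1.87
eef_pos: [439.0, 87.1, 231.7]
tcp_rot: [3.139, -0.002, 1.564]
contact_force: [-0.5, -0.5, -0.0]
opening: 0.998
grasp_force: 0.0
```

Run:
```python
from h import *
P=np.pi
plan([((436,87,231),(P,0,P/2)),((436,87,6),(P,0,P/2))])
f=optics.grab_frame("top"); cv2.imwrite("pics/t1.png",f["color"][:,:,::-1])
f=optics.grab_frame("wrist"); cv2.imwrite("pics/w1.png",f["color"][:,:,::-1]); print(telemetry.sense()["eef_pos"],telemetry.sense()["tcp_rot"],f["mount"],f["mtx"])
```

```text
0 [-0.0, -0.08, 0.02] [0.02, -0.02, -0.07] rows>=0.1
1 [-0.0, 0.0, 2.81] [0.0, 0.0, 0.0] rows>=2.7
1 [-0.0, 0.0, 2.81] [0.0, 0.0, 0.0] rows>=2.7
[437.34274036  83.57088663 231.12343802] [-3.14138717e+00  2.35940165e-04  1.56378786e+00] [[ 1.38606530e-03 -9.57853164e-01 -2.87254929e-01  7.34708100e+01]
 [ 9.99999038e-01  1.31506773e-03  4.40104476e-04 -8.53758307e-01]
 [-4.37957786e-05 -2.87255263e-01  9.57854066e-01 -1.41800234e+02]
 [ 0.00000000e+00  0.00000000e+00  0.00000000e+00  1.00000000e+00]] [[371.64829954   0.         323.03491709]
 [  0.         371.64829954 238.73394614]
 [  0.           0.           1.        ]]
```

View pics/w1.png

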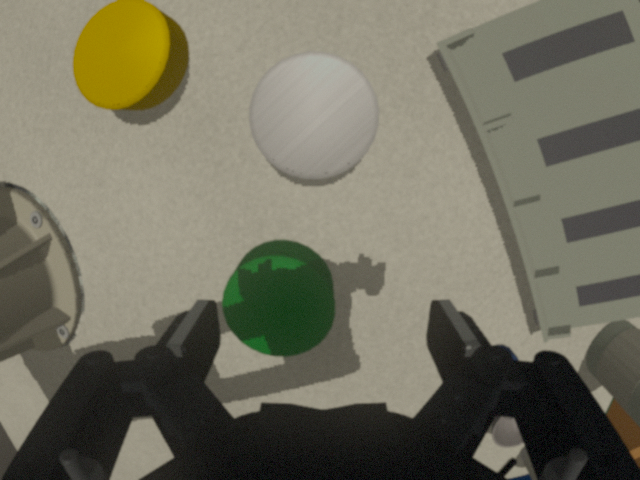

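Wrist view: steel tub lid centre at (314,118), ahead of the fingers and clear of the green tub. Rack strip low ends are at (508,66), (545,152), (568,230).

```bash
cat >> h.py <<'E'
def ww(f,s,uv,z):
    K=f["mtx"];d=np.array([uv[0]-K[0,2],uv[1]-K[1,2]])/K[0,0];th=np.hypot(*d)
    ray=np.r_[d/th*np.sin(th),np.cos(th)];M=f["mount"];R=Ro.from_euler('xyz',s["tcp_rot"]).as_matrix()
    c=R@M[:3,3]+s["eef_pos"];v=R@M[:3,:3]@ray
    return c+v*(z-c[2])/v[2]
E
python3 - <<'E'
from h import *
s=telemetry.sense();f=optics.grab_frame("wrist")
print("tub",ww(f,s,(314,118),60),"edges",ww(f,s,(250,118),60),ww(f,s,(378,118),60))
for q in((508,66),(545,152),(568,230)):print(ww(f,s,q,41))
for q in((440,43),(543,338)):print("lip",ww(f,s,q,27))
E
```

```text
tub [429.56324377 167.55354791  60.        ] edges [375.84573222 169.13828856  60.        ] [482.85692853 167.96665436  60.        ]
[613.36532558 228.06433736  41.        ]
[659.66769797 147.08867987  41.        ]
[702.75622321  65.88706008  41.        ]
lip [547.8938043  245.55691295  27.        ]
lip [711.37531043 -78.18681088  27.        ]
```

Emit:
{"name": "play_rows", "arguments": {"dp": [[0, -0.18, 1], [0, -0.18, 2], [0, -0.18, 3], [0, -0.18, 4], [0, -0.18, 4]], "rot": [[0, 0, 0], [0, 0, 0], [0, 0, 0], [0, 0, 0], [0, 0, 0]]}}

```text
clock: 2.43
eef_pos: [424.4, 79.8, 65.4]
tcp_rot: [-3.13, 0.003, 1.558]
contact_force: [-1.2, -0.5, 0.5]
opening: 0.996
grasp_force: 0.0
```

Emit:
{"name": "play_rows", "arguments": {"dp": [[0, 0, 0.6], [0, 0, 1.2], [0, 0, 1.6], [0, 0, 1.6], [0.3, 0, 1.6]], "rot": [[0, 0, 0], [0, 0, 0], [0, 0, 0], [0, 0, 0], [0, 0, 0]]}}

```text
clock: 2.85
eef_pos: [429.7, 92.6, 8.5]
tcp_rot: [-3.14, 0.001, 1.558]
contact_force: [1.3, -0.2, -0.6]
opening: 1.003
grasp_force: 0.0
```

Emit:
{"name": "play_rows", "arguments": {"dp": [[0.2, 0, 0], [0.4, 0, 0], [0.6, 0, 0], [0.8, 0, 0], [1, 0, 0]], "rot": [[0, 0, 0], [0, 0, 0], [0, 0, 0], [0, 0, 0], [0, 0, 0]]}}

```text
clock: 3.27
eef_pos: [430.3, 134.9, 8.0]
tcp_rot: [3.141, 0.0, 1.561]
contact_force: [-0.5, -7.7, 4.9]
opening: 1.002
grasp_force: 4.3
```

Emit:
{"name": "play_rows", "arguments": {"dp": [[0.25, 0.01, 0], [0.5, 0.02, 0], [0.75, 0.03, 0], [1, 0.04, 0], [1.25, 0.05, 0]], "rot": [[0, 0, 0], [0, 0, 0], [0, 0, 0], [0, 0, 0], [0, 0, 0]]}}

```text
clock: 3.68
eef_pos: [432.3, 184.6, 7.8]
tcp_rot: [-3.141, 0.001, 1.562]
contact_force: [0.7, -8.3, 8.1]
opening: 1.001
grasp_force: 5.5
```

Emit:
{"name": "play_rows", "arguments": {"dp": [[0.25, 0.01, 0], [0.5, 0.02, 0], [0.75, 0.03, 0], [1, 0.04, 0], [1.25, 0.05, 0]], "rot": [[0, 0, 0], [0, 0, 0], [0, 0, 0], [0, 0, 0], [0, 0, 0]]}}

```text
clock: 4.1
eef_pos: [434.6, 234.4, 7.7]
tcp_rot: [-3.141, 0.002, 1.562]
contact_force: [-0.4, -8.4, 8.2]
opening: 1.001
grasp_force: 5.8
```

Emit:
{"name": "play_rows", "arguments": {"dp": [[0.25, 0.01, 0], [0.5, 0.02, 0], [0.75, 0.03, 0], [1, 0.04, 0], [1.25, 0.05, 0]], "rot": [[0, 0, 0], [0, 0, 0], [0, 0, 0], [0, 0, 0], [0, 0, 0]]}}

```text
clock: 4.52
eef_pos: [437.0, 284.2, 7.7]
tcp_rot: [-3.14, 0.002, 1.562]
contact_force: [-0.4, -8.7, 8.6]
opening: 1.001
grasp_force: 5.9
```

Emit:
{"name": "play_rows", "arguments": {"dp": [[0.25, 0.01, 0], [0.5, 0.02, 0], [0.75, 0.03, 0], [0.9, 0.04, 0], [1, 0.05, 0]], "rot": [[0, 0, 0], [0, 0, 0], [0, 0, 0], [0, 0, 0], [0, 0, 0]]}}

```text
clock: 4.93
eef_pos: [439.4, 324.4, 7.7]
tcp_rot: [-3.141, 0.002, 1.562]
contact_force: [-0.3, -9.0, 8.2]
opening: 1.0
grasp_force: 6.1
```

Run:
```python
from h import *
print(telemetry.sense()["eef_pos"])
f=optics.grab_frame("wrist"); cv2.imwrite("pics/w2.png",f["color"][:,:,::-1])
```

```text
[439.3610758  324.40487935   7.71932705]
```

View pics/w2.png

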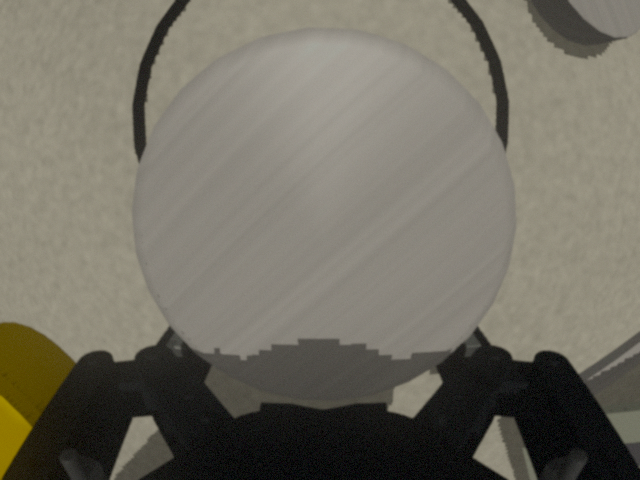

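The tub is cradled: lid centre near (324,212), with the ring sides at about (138,105) and (503,105).

Run:
```python
from h import *
s=telemetry.sense();f=optics.grab_frame("wrist")
print(ww(f,s,(133,212),60),ww(f,s,(516,212),60),ww(f,s,(324,28),60),ww(f,s,(138,105),0),ww(f,s,(503,105),0))
```

```text
[387.86703851 379.53741081  60.        ] [491.40344275 378.80365426  60.        ] [439.74904379 423.74610383  60.        ] [360.01406697 414.03585788   0.        ] [516.15583288 412.56685985   0.        ]
```

Emit:
{"name": "play_rows", "arguments": {"dp": [[0.2, 0, 0], [0.4, 0, 0], [0.6, 0, 0], [0.78, -0.03, 0], [0.86, -0.04, 0]], "rot": [[0, 0, 0], [0, 0, 0], [0, 0, 0], [0, 0, 0], [0, 0, 0]]}}

```text
clock: 5.45
eef_pos: [438.4, 359.2, 7.7]
tcp_rot: [-3.141, 0.001, 1.562]
contact_force: [1.6, -6.5, 5.3]
opening: 0.998
grasp_force: 6.0
```

Emit:
{"name": "play_rows", "arguments": {"dp": [[0, 0, 0], [-0.2, 0, 0], [-0.6, 0, 0], [-1.2, 0, 0], [-1.5, 0, 0]], "rot": [[0, 0, 0], [0, 0, 0], [0, 0, 0], [0, 0, 0], [0, 0, 0]]}}

```text
clock: 5.87
eef_pos: [437.0, 295.7, 6.9]
tcp_rot: [-3.14, 0.001, 1.561]
contact_force: [-0.2, -0.5, -0.9]
opening: 0.999
grasp_force: 0.0
```

Emit:
{"name": "play_rows", "arguments": {"dp": [[0, 0, -0.6], [0, 0, -1.6], [0, 0, -2.6], [0, 0, -3.6], [0, 0, -4.6]], "rot": [[0, 0, 0], [0, 0, 0], [0, 0, 0], [0, 0, 0], [0, 0, 0]]}}

```text
clock: 6.28
eef_pos: [437.8, 297.4, 192.9]
tcp_rot: [-3.141, 0.0, 1.56]
contact_force: [1.9, 0.2, 0.0]
opening: 1.002
grasp_force: 0.0
```

Run:
```python
from h import *
s=telemetry.sense();f=optics.grab_frame("wrist"); cv2.imwrite("pics/w3.png",f["color"][:,:,::-1]);print(s["eef_pos"],s["tcp_rot"])
P=np.pi
plan([((520,-290,300),(P,0,P/2))])
```

```text
[437.75976835 297.4172822  192.93365672] [-3.14106694e+00  2.43393010e-04  1.55953879e+00]
0 [-3.68, 0.54, -0.64] [0.02, -0.01, -0.03] rows>=3.6
0 [-3.68, 0.52, -0.63] [0.02, -0.02, -0.02] rows>=3.6
0 [-3.68, 0.52, -0.63] [0.02, -0.01, -0.03] rows>=3.6
0 [-3.68, 0.5, -0.63] [0.02, -0.01, -0.03] rows>=3.6
```

View pics/w3.png

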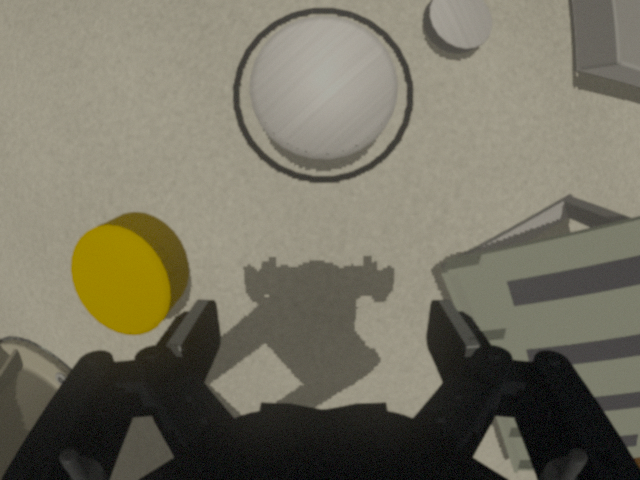

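Tub is inside the ring with clear gap all round. On to the tubes.

Run:
```python
from h import *
P=np.pi
plan([((430,-310,300),(P,0,0))])
```

```text
0 [-3.81, -0.02, -0.64] [0.0, -0.03, 3.72] rows>=3.7
0 [-3.53, 1.42, -0.63] [0.01, -0.02, 3.73] rows>=3.7
0 [-2.73, 2.67, -0.63] [0.0, -0.03, 3.72] rows>=3.7
0 [-1.51, 3.5, -0.62] [0.01, -0.03, 3.72] rows>=3.7
```

Emit:
{"name": "play_rows", "arguments": {"dp": [[-3.8, 0, -0.6], [-3.8, 0, -0.6], [-3.8, 0, -0.6], [-3.8, 0, -0.6], [-3.8, 0, -0.6]], "rot": [[0, 0, 3.7], [0, 0, 3.7], [0, 0, 3.7], [0, 0, 3.7], [0, 0, 3.7]]}}

```text
clock: 6.75
eef_pos: [435.9, 142.0, 215.8]
tcp_rot: [3.141, 0.001, 1.169]
contact_force: [0.6, 0.4, 0.1]
opening: 1.001
grasp_force: 0.0
```

Emit:
{"name": "play_rows", "arguments": {"dp": [[-3.5, 1.4, -0.6], [-3.5, 1.4, -0.6], [-3.5, 1.4, -0.6], [-3.5, 1.4, -0.6], [-3.5, 1.4, -0.6]], "rot": [[0, 0, 3.7], [0, 0, 3.7], [0, 0, 3.7], [0, 0, 3.7], [0, 0, 3.7]]}}

```text
clock: 7.17
eef_pos: [433.9, -8.1, 239.9]
tcp_rot: [3.14, -0.0, 0.781]
contact_force: [-0.1, 0.8, -0.2]
opening: 1.0
grasp_force: 0.0
```

Emit:
{"name": "play_rows", "arguments": {"dp": [[-2.7, 2.7, -0.6], [-2.7, 2.7, -0.6], [-2.7, 2.7, -0.6], [-2.7, 2.7, -0.6], [-2.7, 2.7, -0.6]], "rot": [[0, 0, 3.7], [0, 0, 3.7], [0, 0, 3.7], [0, 0, 3.7], [0, 0, 3.7]]}}

```text
clock: 7.58
eef_pos: [434.5, -160.9, 263.9]
tcp_rot: [3.139, -0.001, 0.394]
contact_force: [0.1, 0.4, -0.4]
opening: 1.0
grasp_force: 0.0
```

Emit:
{"name": "play_rows", "arguments": {"dp": [[-1.5, 3.5, -0.6], [-1.5, 3.5, -0.6], [-1.5, 3.5, -0.6], [-1.5, 3.5, -0.6], [-1.5, 3.5, -0.6]], "rot": [[0, 0, 3.8], [0, 0, 3.8], [0, 0, 3.8], [0, 0, 3.8], [0, 0, 3.8]]}}

```text
clock: 8.0
eef_pos: [433.5, -313.2, 287.6]
tcp_rot: [3.139, -0.001, -0.004]
contact_force: [-1.2, 0.3, 0.8]
opening: 0.997
grasp_force: 0.0
```

Run:
```python
from h import *
s=telemetry.sense();f=optics.grab_frame("wrist"); cv2.imwrite("pics/w4.png",f["color"][:,:,::-1]);print(s["eef_pos"],s["tcp_rot"],s["qpos"])
import pickle;pickle.dump((s,f),open("w4.pkl","wb"))
```

```text
[ 433.53233432 -313.16927163  287.64290191] [ 3.13936774e+00 -1.38646736e-03 -3.54949474e-03] [-6.27747016e-01  1.58725900e-01  1.76245146e+00 -1.06035984e-03
  1.21799011e+00  9.46965530e-01]
```

View pics/w4.png

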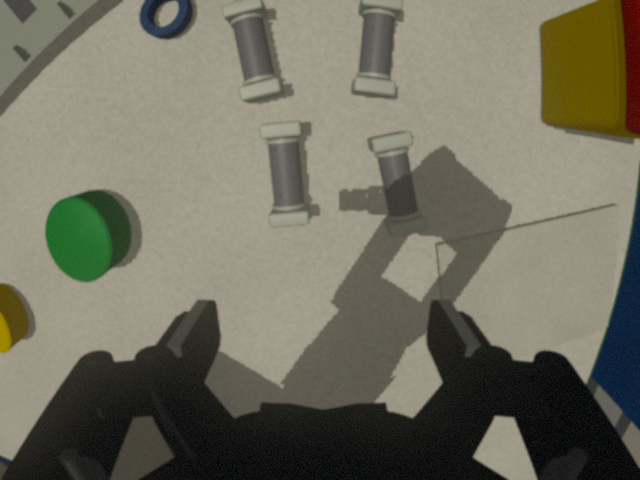

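Wrist view: tube C spans (281,130)–(289,217), A (246,8)–(262,88), B (380,5)–(375,85), D (390,142)–(405,225).

Run:
```python
from h import *
import pickle;s,f=pickle.load(open("w4.pkl","rb"))
for n,a,b in(("A",(249,17),(262,78)),("B",(378,14),(375,76)),("C",(284.5,140),(288.5,207)),("D",(391,155),(403,212))):
    a=ww(f,s,a,34);b=ww(f,s,b,34);print(n,(a+b)/2,np.arctan2(*(a-b)[1::-1]),np.linalg.norm(a-b))
P=np.pi
plan([((461,-267,90),(P,0,-.04)),((461,-267,0),(P,0,-.04))])
```

```text
A [ 599.07400732 -242.30593529   34.        ] 0.2043888689409072 71.68998418533096
B [ 600.77135431 -370.17590501   34.        ] -0.055575408631571295 70.62707156308916
C [ 460.05338816 -274.3512186    34.        ] 0.040164553950397495 72.78810003503614
D [ 449.48064449 -394.04520093   34.        ] 0.24517361089955628 64.55280691807536
0 [0.35, -0.55, 2.46] [-0.0, -0.0, 0.18] rows>=2.4
0 [0.33, -0.55, 2.46] [-0.0, -0.0, 0.18] rows>=2.4
1 [0.0, 0.0, 2.25] [-0.0, -0.0, 0.0] rows>=2.2
```

Emit:
{"name": "play_rows", "arguments": {"dp": [[0.66, -1.05, 0.8], [0.66, -1.05, 1.6], [0.66, -1.05, 2.6], [0.66, -1.05, 3.6], [0.66, -1.05, 4.4]], "rot": [[0, 0, -0.1], [0, 0, -0.1], [0, 0, -0.1], [0, 0, -0.1], [0, 0, -0.1]]}}

```text
clock: 8.47
eef_pos: [458.3, -264.1, 108.4]
tcp_rot: [-3.14, 0.002, 0.013]
contact_force: [0.6, 0.6, -0.5]
opening: 0.997
grasp_force: 0.0
```

Emit:
{"name": "play_rows", "arguments": {"dp": [[0, 0, 0.8], [0, 0, 1.6], [0, 0, 2.3], [0, 0, 2.7], [0, 0, 2.7]], "rot": [[0, 0, 0], [0, 0, 0], [0, 0, 0], [0, 0, 0], [0, 0, 0]]}}

```text
clock: 8.88
eef_pos: [456.9, -263.8, -0.2]
tcp_rot: [-3.138, 0.006, 0.012]
contact_force: [-1.6, 0.7, -0.2]
opening: 1.0
grasp_force: 0.0
```

Emit:
{"name": "play_rows", "arguments": {"dp": [[0, 0, 0], [0, 0, 0], [0, 0, 0], [0, 0, 0], [0, 0, 0]], "rot": [[0, 0, 0], [0, 0, 0], [0, 0, 0], [0, 0, 0], [0, 0, 0]], "fingers": 0.2, "grip_force": 90}}

```text
clock: 9.3
eef_pos: [460.7, -267.7, 5.2]
tcp_rot: [3.14, -0.003, 0.011]
contact_force: [-0.5, 2.1, 10.3]
opening: 0.372
grasp_force: 87.8
```

Emit:
{"name": "play_rows", "arguments": {"dp": [[0, 0, 0], [0, 0, 0], [0, 0, 0], [0, 0, 0], [0, 0, 0]], "rot": [[0, 0, 0], [0, 0, 0], [0, 0, 0], [0, 0, 0], [0, 0, 0]]}}

```text
clock: 9.72
eef_pos: [460.7, -267.7, 5.2]
tcp_rot: [3.14, -0.003, 0.011]
contact_force: [-1.6, 1.4, 13.4]
opening: 0.369
grasp_force: 87.7
```

Emit:
{"name": "play_rows", "arguments": {"dp": [[0, 0, -0.5], [0, 0, -1.2], [0, 0, -1.9], [0, 0, -2.5], [0, 0, -2.5]], "rot": [[0, 0, 0], [0, 0, 0], [0, 0, 0], [0, 0, 0], [0, 0, 0]]}}

```text
clock: 10.13
eef_pos: [461.9, -268.4, 108.1]
tcp_rot: [3.138, -0.006, 0.011]
contact_force: [0.4, -0.7, -2.9]
opening: 0.371
grasp_force: 90.0
```

Emit:
{"name": "play_rows", "arguments": {"dp": [[0, 0, 0], [0, 0, 0], [0, 0, 0]], "rot": [[0, 0, 0], [0, 0, 0], [0, 0, 0]]}}

```text
clock: 10.38
eef_pos: [458.5, -266.4, 102.0]
tcp_rot: [-3.14, 0.002, 0.011]
contact_force: [0.4, -0.3, -2.8]
opening: 0.368
grasp_force: 90.0
```

Run:
```python
from h import *
s=telemetry.sense();f=optics.grab_frame("wrist"); print(s["wrist_torque"],s["contact_force"]);s=telemetry.sense();print(s["wrist_torque"],s["eef_pos"],s["tcp_rot"]);cv2.imwrite("pics/w5.png",f["color"][:,:,::-1])
```

```text
[ 0.0835768   0.06968151 -0.01461159] [ 0.38526729 -0.30087996 -2.81525033]
[0.03948316 0.09451372 0.05392658] [ 458.53185962 -266.38230529  101.88417914] [-3.14020946e+00  2.20745076e-03  1.07239873e-02]
```

```bash
cat >> h.py <<'E'
def torque(n=8):
    a=[]
    for _ in range(n):
        optics.grab_frame("top"); a.append(telemetry.sense()["wrist_torque"])
    print("torque",np.mean(a,0).round(3),np.std(a,0).round(3))
E
python3 - <<'E'
from h import *
torque(8)
E
```

```text
torque [ 0.01   0.065 -0.   ] [0.029 0.04  0.023]
```

View pics/w5.png

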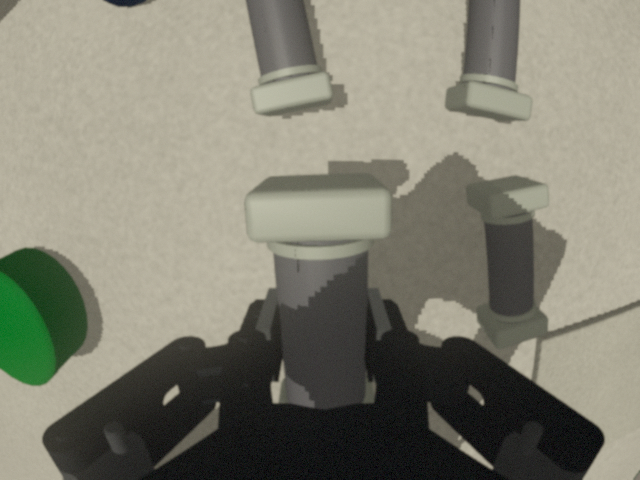

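Torque about +y averages about +0.065, so the +x end looks heavy (the far cap at (318,210)). I'll confirm the sign once with a light grip.

Emit:
{"name": "play_rows", "arguments": {"dp": [[0, 0, 0], [0, 0, 0], [0, 0, 0], [0, 0, 0], [0, 0, 0]], "rot": [[0, 0, 0], [0, 0, 0], [0, 0, 0], [0, 0, 0], [0, 0, 0]], "grip_force": 20}}

```text
clock: 11.25
eef_pos: [459.6, -267.0, 103.3]
tcp_rot: [3.142, -0.0, 0.011]
contact_force: [0.7, -1.1, -3.5]
opening: 0.37
grasp_force: 90.0
```

Run:
```python
from h import *
f=optics.grab_frame("wrist")["color"];g=cv2.imread("pics/w5.png")[:,:,::-1]
# cap brightness column profile along rows at cols 300-340
for n,i in(("before",g),("now",f)):
    p=i[150:280,300:340].mean((1,2)); print(n,np.argsort(-np.abs(np.diff(p)))[:5]+150)
print(telemetry.sense()["contact_force"])
```

```text
before [246 174 245 258 259]
now [246 258 174 245 259]
[ 0.4782697  -0.55824485 -3.30151036]
```

Emit:
{"name": "play_rows", "arguments": {"dp": [[0, 0, 0], [0, 0, 0], [0, 0, 0], [0, 0, 0], [0, 0, 0]], "rot": [[0, 0, 0], [0, 0, 0], [0, 0, 0], [0, 0, 0], [0, 0, 0]], "fingers": 0.25, "grip_force": 20}}

```text
clock: 11.72
eef_pos: [459.5, -267.0, 103.3]
tcp_rot: [3.142, -0.0, 0.011]
contact_force: [0.4, 0.6, -1.4]
opening: 0.371
grasp_force: 90.0
```

Run:
```python
from h import *
f=optics.grab_frame("wrist")["color"];g=cv2.imread("pics/w5.png")[:,:,::-1]
for n,i in(("before",g),("now",f)):
    p=i[150:280,300:340].mean((1,2)); print(n,np.argsort(-np.abs(np.diff(p)))[:5]+150)
s=telemetry.sense();print(s["contact_force"],s["grasp_force"])
```

```text
before [246 174 245 258 259]
now [246 258 174 245 259]
[-0.17778725  0.66903552 -2.54861737] 89.96394038200378
```

Emit:
{"name": "play_rows", "arguments": {"dp": [[0, 0, 0.8], [0, 0, 1.6], [0, 0, 2.2], [0, 0, 2.44], [0, 0, 2.44]], "rot": [[0, 0, 0], [0, 0, 0], [0, 0, 0], [0, 0, 0], [0, 0, 0]]}}

```text
clock: 12.18
eef_pos: [458.8, -266.5, 4.5]
tcp_rot: [-3.14, 0.002, 0.011]
contact_force: [-0.1, -0.5, -2.3]
opening: 0.368
grasp_force: 94.0
```

Emit:
{"name": "play_rows", "arguments": {"dp": [[0, 0, 0], [0, 0, 0], [0, 0, 0], [0, 0, 0]], "rot": [[0, 0, 0], [0, 0, 0], [0, 0, 0], [0, 0, 0]], "fingers": 0.55, "grip_force": 20}}

```text
clock: 12.52
eef_pos: [460.1, -267.3, 6.4]
tcp_rot: [3.141, -0.001, 0.011]
contact_force: [-0.6, 0.0, -0.3]
opening: 0.549
grasp_force: 0.0
```

Emit:
{"name": "play_rows", "arguments": {"dp": [[0, 0, 0], [0, 0, 0], [0, 0, 0], [0, 0, 0], [0, 0, 0]], "rot": [[0, 0, 0], [0, 0, 0], [0, 0, 0], [0, 0, 0], [0, 0, 0]], "fingers": 0.2, "grip_force": 20}}

```text
clock: 12.93
eef_pos: [459.9, -267.1, 6.3]
tcp_rot: [3.141, -0.001, 0.011]
contact_force: [-0.6, 0.2, 7.3]
opening: 0.394
grasp_force: 19.4
```

Emit:
{"name": "play_rows", "arguments": {"dp": [[0, 0, -0.3], [0, 0, -0.6], [0, 0, -0.9], [0, 0, -1.1], [0, 0, -1.1]], "rot": [[0, 0, 0], [0, 0, 0], [0, 0, 0], [0, 0, 0], [0, 0, 0]]}}

```text
clock: 13.35
eef_pos: [460.8, -267.7, 52.1]
tcp_rot: [3.14, -0.003, 0.011]
contact_force: [0.7, 0.6, -2.3]
opening: 0.389
grasp_force: 20.9
```

Run:
```python
from h import *
f=optics.grab_frame("wrist")["color"];g=cv2.imread("pics/w5.png")[:,:,::-1]
for n,i in(("before",g),("now",f)):
    p=i[130:280,300:340].mean((1,2)); print(n,np.argsort(-np.abs(np.diff(p)))[:6]+130)
s=telemetry.sense();print(s["contact_force"],s["grasp_force"]);torque(6)
```

```text
before [246 174 245 258 259 173]
now [248 169 168 261 249 260]
[-0.10218657  0.23078472 -1.6042445 ] 20.932004749774933
torque [0.03  0.075 0.011] [0.018 0.025 0.03 ]
```

Run:
```python
from h import *
f=optics.grab_frame("wrist")["color"];g=cv2.imread("pics/w5.png")[:,:,::-1]
for n,i in(("before",g),("now",f)):
    p=i[195:230].astype(float).mean((0,2)); d=np.diff(p); print(n,200+np.argmax(d[200:300]),340+np.argmin(d[340:430]))
c=np.vstack([g[120:400,200:440],f[120:400,200:440]]).copy(); c=np.hstack([g[120:400,200:440],f[120:400,200:440]])
cv2.imwrite("pics/cmp.png",c[:,:,::-1])
```

```text
before 247 389
now 253 391
```

View pics/cmp.png

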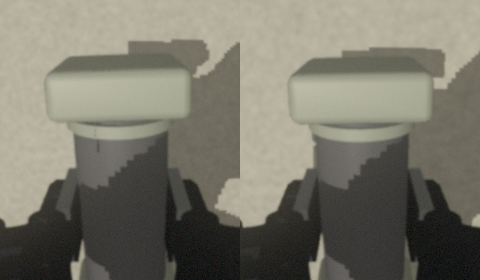

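Run:
```python
from h import *
f=optics.grab_frame("wrist");M=f["mount"];K=f["mtx"]
def pj(X):
    c=M[:3,:3].T@(np.array(X)-M[:3,3]);th=np.arctan2(np.hypot(*c[:2]),c[2]);return (K[:2,2]+K[0,0]*th*c[:2]/np.hypot(*c[:2])).round(1)
for off in(-2,0):
  for ph in(-8,-4,0,4,8):
    a=np.radians(ph);o=[]
    for x,y,z in((40,0,22),(56,0,22),(56,0,-22),(48,22,22),(48,-22,22)):
        # tool z down; ph>0: +x end down
        X=[x*np.cos(a)+z*np.sin(a)*-1,y,-19-2+off+(-z)*np.cos(a)+x*np.sin(a)]
        o.append(pj(X))
    print(off,ph,"rows",o[0][1],o[1][1],o[2][1],"width",o[4][0]-o[3][0])
```

```text
-2 -8 rows 247.2 187.8 186.0 width -172.9
-2 -4 rows 248.6 189.9 179.2 width -167.0
-2 0 rows 250.5 192.8 173.5 width -161.2
-2 4 rows 252.7 196.4 168.8 width -155.70000000000002
-2 8 rows 255.4 200.5 165.0 width -150.20000000000002
0 -8 rows 244.9 186.6 185.1 width -169.50000000000003
0 -4 rows 246.3 188.7 178.5 width -163.79999999999998
0 0 rows 248.2 191.6 172.9 width -158.29999999999998
0 4 rows 250.5 195.1 168.3 width -152.89999999999998
0 8 rows 253.1 199.2 164.6 width -147.6
```

The cap shift (near edge 246→248, far edge 174→169, narrower by 4 px) matches the +x end drooping about 4°, so positive τy means the +x end is heavy. Regripping firmly.

Emit:
{"name": "play_rows", "arguments": {"dp": [[0, 0, 0.4], [0, 0, 0.8], [0, 0, 1.02], [0, 0, 1.08], [0, 0, 1.1]], "rot": [[0, 0, 0], [0, 0, 0], [0, 0, 0], [0, 0, 0], [0, 0, 0]]}}

```text
clock: 14.22
eef_pos: [458.8, -266.5, 5.8]
tcp_rot: [-3.14, 0.002, 0.011]
contact_force: [-5.9, 4.1, 16.7]
opening: 0.391
grasp_force: 22.6
```

Emit:
{"name": "play_rows", "arguments": {"dp": [[0, 0, 0], [0, 0, 0], [0, 0, 0], [0, 0, 0]], "rot": [[0, 0, 0], [0, 0, 0], [0, 0, 0], [0, 0, 0]], "fingers": 0.55}}

```text
clock: 14.55
eef_pos: [459.8, -267.1, 5.9]
tcp_rot: [3.141, -0.0, 0.011]
contact_force: [0.3, -1.0, 0.4]
opening: 0.548
grasp_force: 0.0
```

Emit:
{"name": "play_rows", "arguments": {"dp": [[0, 0, 0], [0, 0, 0], [0, 0, 0], [0, 0, 0], [0, 0, 0]], "rot": [[0, 0, 0], [0, 0, 0], [0, 0, 0], [0, 0, 0], [0, 0, 0]], "fingers": 0.2, "grip_force": 110}}

```text
clock: 14.97
eef_pos: [459.7, -267.1, 6.3]
tcp_rot: [3.141, -0.0, 0.011]
contact_force: [-2.2, 1.0, 8.7]
opening: 0.367
grasp_force: 108.1
```

Emit:
{"name": "play_rows", "arguments": {"dp": [[0, 0, -1], [0, 0, -2], [0, 0, -3], [0, 0, -4], [0, 0, -4]], "rot": [[0, 0, 0], [0, 0, 0], [0, 0, 0], [0, 0, 0], [0, 0, 0]]}}

```text
clock: 15.38
eef_pos: [463.1, -269.1, 172.9]
tcp_rot: [3.136, -0.009, 0.011]
contact_force: [1.5, -0.7, -2.9]
opening: 0.364
grasp_force: 110.1
```

```bash
cat >> h.py <<'E'
PI=np.pi; PSI=.475
LANE={1:(740,-11.3,68),2:(698.5,69.2,68),3:(657,149.7,68),4:(615.5,230.2,68)}
def slot(lane,heavy_plus,off=0,up=0,gp=17):
    """TCP pose; off = height above final along normal, up = shift up the slope"""
    B=Ro.from_euler('xyz',(0,-np.radians(35),PSI)); R=B*Ro.from_euler('z',PI if heavy_plus else 0)*Ro.from_euler('x',PI)
    return np.array(LANE[lane])+B.apply([up,0,off-gp]), R.as_euler('xyz')
E
python3 - <<'E'
from h import *
y=.475+PI
torque(2)
plan([((580,-220,260),(PI,0,1.2)),((620,-120,260),(PI,0,2.4)),((630,-60,260),(PI,0,y)),slot(1,1,80),slot(1,1,6)])
print(slot(1,1,6))
E
```

```text
torque [-0.016  0.061 -0.03 ] [0.01  0.025 0.009]
0 [1.51, -0.57, -1.16] [0.02, -0.01, -5.68] rows>=4.8
0 [1.57, 0.36, -1.16] [0.01, -0.01, -5.68] rows>=4.8
1 [1.35, 0.01, 0.0] [-0.0, 0.0, -5.73] rows>=4.8
1 [1.1, 0.77, 0.0] [-0.0, 0.0, -5.73] rows>=4.8
2 [0.41, 0.64, 0.0] [-0.0, -0.0, -5.81] rows>=4.9
2 [-0.02, 0.76, 0.0] [-0.0, -0.0, -5.8] rows>=4.9
3 [-1.05, -0.09, 1.75] [-0.0, -2.92, -0.0] rows>=2.4
3 [-0.47, -0.09, 1.99] [-0.0, -2.92, -0.0] rows>=2.4
4 [-0.0, 0.0, 1.85] [-0.0, 0.0, -0.0] rows>=1.8
(array([745.61085085,  -8.41449588,  58.98932751]), array([-3.14159265,  0.61086524, -2.66659265]))
```

Emit:
{"name": "play_rows", "arguments": {"dp": [[1.5, -0.6, -1.2], [1.5, -0.6, -1.2], [1.5, -0.6, -1.2], [1.5, -0.6, -1.2], [1.5, -0.6, -1.2]], "rot": [[0, 0, -5.7], [0, 0, -5.7], [0, 0, -5.7], [0, 0, -5.7], [0, 0, -5.7]]}}

```text
clock: 15.9
eef_pos: [518.5, -241.4, 211.3]
tcp_rot: [-3.138, 0.002, 0.615]
contact_force: [-0.7, 0.0, -3.3]
opening: 0.359
grasp_force: 109.8
```

Emit:
{"name": "play_rows", "arguments": {"dp": [[1.6, 0.4, -1.2], [1.6, 0.4, -1.2], [1.6, 0.4, -1.2], [1.6, 0.4, -1.2], [1.6, 0.4, -1.2]], "rot": [[0, 0, -5.7], [0, 0, -5.7], [0, 0, -5.7], [0, 0, -5.7], [0, 0, -5.7]]}}

```text
clock: 16.32
eef_pos: [580.4, -218.2, 258.8]
tcp_rot: [-3.137, 0.0, 1.212]
contact_force: [-0.3, 0.3, -4.0]
opening: 0.362
grasp_force: 110.3
```

Emit:
{"name": "play_rows", "arguments": {"dp": [[1.4, 0, 0], [1.4, 0, 0], [1.4, 0, 0], [1.4, 0, 0], [1.4, 0, 0]], "rot": [[0, 0, -5.7], [0, 0, -5.7], [0, 0, -5.7], [0, 0, -5.7], [0, 0, -5.7]]}}

```text
clock: 16.73
eef_pos: [599.9, -165.8, 258.4]
tcp_rot: [-3.137, -0.002, 1.809]
contact_force: [0.3, 0.7, -3.0]
opening: 0.367
grasp_force: 110.0
```

Emit:
{"name": "play_rows", "arguments": {"dp": [[1.1, 0.8, 0], [1.1, 0.8, 0], [1.1, 0.8, 0], [1.1, 0.8, 0], [1.1, 0.8, 0]], "rot": [[0, 0, -5.7], [0, 0, -5.7], [0, 0, -5.7], [0, 0, -5.7], [0, 0, -5.7]]}}

```text
clock: 17.15
eef_pos: [621.0, -115.8, 258.4]
tcp_rot: [-3.139, -0.004, 2.406]
contact_force: [0.3, 0.2, -4.0]
opening: 0.362
grasp_force: 110.1
```

Emit:
{"name": "play_rows", "arguments": {"dp": [[0.4, 0.6, 0], [0.4, 0.6, 0], [0.4, 0.6, 0], [0.4, 0.6, 0], [0.4, 0.6, 0]], "rot": [[0, 0, -5.8], [0, 0, -5.8], [0, 0, -5.8], [0, 0, -5.8], [0, 0, -5.8]]}}

```text
clock: 17.57
eef_pos: [625.4, -87.6, 258.4]
tcp_rot: [3.142, -0.005, 3.013]
contact_force: [-0.9, -0.0, -3.1]
opening: 0.362
grasp_force: 110.1
```

Emit:
{"name": "play_rows", "arguments": {"dp": [[0, 0.8, 0], [0, 0.8, 0], [0, 0.8, 0], [0, 0.8, 0], [0, 0.8, 0]], "rot": [[0, 0, -5.8], [0, 0, -5.8], [0, 0, -5.8], [0, 0, -5.8], [0, 0, -5.8]]}}

```text
clock: 17.98
eef_pos: [629.7, -55.9, 258.4]
tcp_rot: [3.139, -0.004, -2.663]
contact_force: [-0.5, -0.1, -2.4]
opening: 0.365
grasp_force: 110.3
```

Emit:
{"name": "play_rows", "arguments": {"dp": [[-1, 0, 1], [-1, 0, 1], [-1, 0, 1], [-1, 0, 1], [-1, 0, 1]], "rot": [[0, -2.9, 0], [0, -2.9, 0], [0, -2.9, 0], [0, -2.9, 0], [0, -2.9, 0]]}}

```text
clock: 18.4
eef_pos: [664.8, -38.5, 219.3]
tcp_rot: [3.139, 0.299, -2.672]
contact_force: [0.4, -0.8, -2.8]
opening: 0.363
grasp_force: 110.5
```

Run:
```python
from h import *
print(telemetry.sense()["qpos"])
plan([slot(1,1,90),slot(1,1,8)])
torque(1)
```

```text
[-0.14908924  0.31356616  1.75541972  0.23367599  0.84202041 -2.32585282]
0 [-0.22, -0.26, 2.46] [0.0, -2.98, -0.05] rows>=2.5
1 [-0.0, 0.0, 2.05] [0.0, -0.0, 0.0] rows>=2.0
torque [-0.168  0.186 -0.025] [0. 0. 0.]
```

Run:
```python
from h import *
torque(5); print(telemetry.sense()["contact_force"]);f=optics.grab_frame("wrist");cv2.imwrite("pics/w6.png",f["color"][:,:,::-1])
```

```text
torque [-0.09   0.166  0.024] [0.015 0.031 0.041]
[ 0.40777224 -0.49493725 -2.81972999]
```

View pics/w6.png

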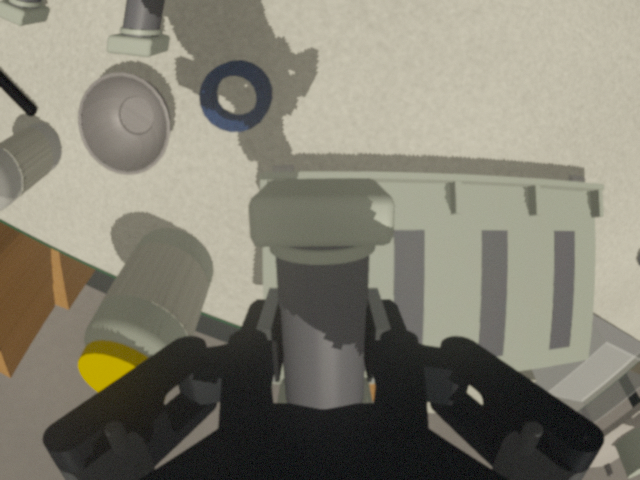

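The tube is still straight in the grip, and the extra torque is just lever arm from the tilt. Approaching lane 1.

Emit:
{"name": "play_rows", "arguments": {"dp": [[-0.22, -0.26, 0.8], [-0.22, -0.26, 1.6], [-0.22, -0.26, 2.46], [-0.22, -0.26, 2.46], [-0.22, -0.26, 2.46]], "rot": [[0, -3, -0.05], [0, -3, -0.05], [0, -3, -0.05], [0, -3, -0.05], [0, -3, -0.05]]}}

```text
clock: 19.17
eef_pos: [706.1, -27.3, 132.3]
tcp_rot: [3.13, 0.596, -2.688]
contact_force: [-0.6, 0.4, -3.5]
opening: 0.366
grasp_force: 110.6
```

Emit:
{"name": "play_rows", "arguments": {"dp": [[0, 0, 0.5], [0, 0, 1.0], [0, 0, 1.5], [0, 0, 1.9], [0, 0, 1.9]], "rot": [[0, 0, 0], [0, 0, 0], [0, 0, 0], [0, 0, 0], [0, 0, 0]]}}

```text
clock: 19.58
eef_pos: [752.9, -4.5, 81.0]
tcp_rot: [-3.14, 0.579, -2.668]
contact_force: [-0.6, 0.1, -3.2]
opening: 0.366
grasp_force: 110.6
```

Run:
```python
from h import *
print(telemetry.sense()["contact_force"]);plan([slot(1,1,0)])
f=optics.grab_frame("scene");cv2.imwrite("pics/s7.png",cv2.resize(f["color"][180:340,320:480],(640,600))[:,:,::-1])
f=optics.grab_frame("wrist");cv2.imwrite("pics/w7.png",f["color"][:,:,::-1])
```

```text
[-0.58297615  0.08430917 -3.15660158]
0 [0.47, -0.0, 0.5] [-0.03, -0.31, -0.01] rows>=0.7
```

View pics/w7.png

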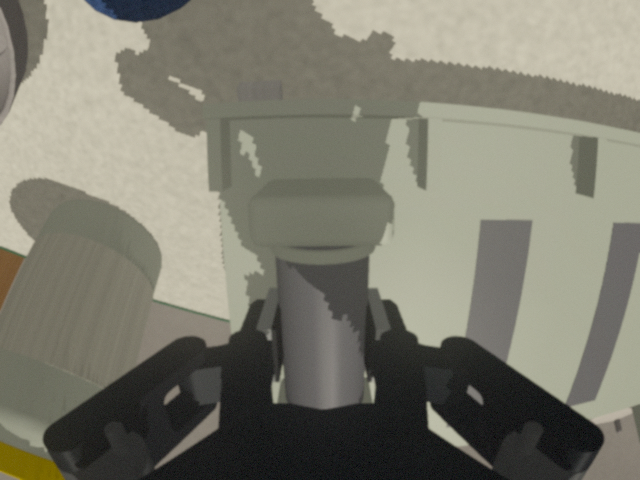

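The tube is centred between the lane 1 fins (rows 120–190), with its cap end at row 180 and the lip at about row 110.

Emit:
{"name": "play_rows", "arguments": {"dp": [[0.2, 0, 0.1], [0.45, 0, 0.2], [0.45, 0, 0.3], [0.45, 0, 0.38], [0.45, 0, 0.38]], "rot": [[0, -0.3, 0], [0, -0.3, 0], [0, -0.3, 0], [0, -0.3, 0], [0, -0.3, 0]]}}

```text
clock: 20.1
eef_pos: [754.4, -4.9, 71.3]
tcp_rot: [3.137, 0.575, -2.688]
contact_force: [0.4, 0.5, -3.0]
opening: 0.367
grasp_force: 110.6
```

Run:
```python
from h import *
s=telemetry.sense();print(s["contact_force"],s["wrist_torque"]);plan([slot(1,1,0)])
```

```text
[ 0.3858116   0.46038263 -2.95508813] [-0.15409083  0.41296044  0.02479248]
0 [0.36, 0.02, 0.28] [-0.07, -0.35, -0.17] rows>=0.4
```

Emit:
{"name": "play_rows", "arguments": {"dp": [[0.36, 0, 0.1], [0.36, 0, 0.15], [0.36, 0, 0.2], [0.36, 0, 0.2], [0.36, 0, 0.2]], "rot": [[0, -0.35, -0.15], [0, -0.35, -0.15], [0, -0.35, -0.15], [0, -0.35, -0.15], [0, -0.35, -0.15]]}}

```text
clock: 20.52
eef_pos: [756.7, -4.1, 70.2]
tcp_rot: [-3.139, 0.574, -2.681]
contact_force: [-1.2, -0.4, -1.0]
opening: 0.362
grasp_force: 111.1
```

Run:
```python
from h import *
s=telemetry.sense();print(s["contact_force"],s["wrist_torque"],s["qpos"],s["qvel"]);plan([slot(1,1,0)])
```

```text
[-1.208117   -0.42690299 -1.02650676] [-0.09485273  0.3182349  -0.04355186] [-0.1477022   0.58444637  1.83575475  0.95357193  0.38824466 -3.01651986] [-0.0007876  -0.00364284  0.00067371  0.0006938   0.00017152  0.00087424]
0 [0.4, 0.03, 0.23] [-0.1, -0.35, -0.11] rows>=0.4
```

Joint 6 is at its −3.02 limit in lane 1 with this orientation. Lanes 3 and 4 suit it better, so this tube goes to lane 4.

Emit:
{"name": "play_rows", "arguments": {"dp": [[0, 0, -0.5], [0, 0, -1], [0, 0, -1.6], [0, 0, -2.2], [0, 0, -2.2]], "rot": [[0, 0, 0], [0, 0, 0], [0, 0, 0], [0, 0, 0], [0, 0, 0]]}}

```text
clock: 20.93
eef_pos: [714.0, -26.2, 147.8]
tcp_rot: [-3.136, 0.577, -2.68]
contact_force: [1.9, -0.4, -2.8]
opening: 0.365
grasp_force: 110.8
```

Run:
```python
from h import *
s=telemetry.sense();print(s["contact_force"],s["qpos"]);plan([slot(4,1,90),slot(4,1,10)])
```

```text
[ 1.94975451 -0.38587073 -2.78474224] [-0.19789762  0.42082981  1.89319987  0.79623543  0.48044822 -2.8825023 ]
0 [0.3, 3.41, 0.08] [-0.06, -0.16, -0.05] rows>=3.3
0 [0.29, 3.41, 0.1] [-0.06, -0.16, -0.05] rows>=3.3
1 [-0.0, 0.0, 2.0] [0.0, -0.0, -0.0] rows>=1.9
```

Emit:
{"name": "play_rows", "arguments": {"dp": [[0.3, 3.4, 0.1], [0.3, 3.4, 0.1], [0.3, 3.4, 0.1], [0.3, 3.4, 0.1], [0.3, 3.4, 0.1]], "rot": [[0, -0.15, 0], [0, -0.15, 0], [0, -0.15, 0], [0, -0.15, 0], [0, -0.15, 0]]}}

```text
clock: 21.35
eef_pos: [643.7, 96.3, 132.3]
tcp_rot: [3.141, 0.587, -2.678]
contact_force: [-0.3, -0.0, -2.6]
opening: 0.364
grasp_force: 111.1
```

Emit:
{"name": "play_rows", "arguments": {"dp": [[0.3, 3.4, 0.1], [0.3, 3.4, 0.1], [0.3, 3.4, 0.1], [0.3, 3.4, 0.1], [0.3, 3.4, 0.1]], "rot": [[0, -0.15, 0], [0, -0.15, 0], [0, -0.15, 0], [0, -0.15, 0], [0, -0.15, 0]]}}

```text
clock: 21.77
eef_pos: [577.8, 214.0, 122.9]
tcp_rot: [-3.14, 0.604, -2.677]
contact_force: [0.4, 1.1, -2.7]
opening: 0.364
grasp_force: 111.3
```

Emit:
{"name": "play_rows", "arguments": {"dp": [[0, 0, 0], [0, 0, 0]], "rot": [[0, 0, 0], [0, 0, 0]]}}

```text
clock: 21.93
eef_pos: [580.4, 210.9, 123.8]
tcp_rot: [-3.139, 0.606, -2.681]
contact_force: [0.2, -0.2, -2.5]
opening: 0.369
grasp_force: 111.3
```

Run:
```python
from h import *
s=telemetry.sense();print(s["contact_force"],s["qpos"]);plan([slot(4,1,90),slot(4,1,8)])
```

```text
[ 0.19969119 -0.2171645  -2.53148683] [ 0.29589116  0.30892902  2.18579973  1.09539551  0.10185936 -2.79969116]
0 [-0.02, 0.03, -0.11] [-0.11, -0.05, -0.11] rows>=0.1
1 [0.0, -0.0, 2.05] [0.0, 0.0, -0.0] rows>=2.0
```

Emit:
{"name": "play_rows", "arguments": {"dp": [[0, 0, 0.4], [0, 0, 0.8], [0, 0, 1.2], [0, 0, 1.6], [0, 0, 1.7]], "rot": [[0, 0, 0], [0, 0, 0], [0, 0, 0], [0, 0, 0], [0, 0, 0]]}}

```text
clock: 22.35
eef_pos: [620.5, 230.3, 77.8]
tcp_rot: [-3.137, 0.582, -2.684]
contact_force: [-0.2, -0.2, -2.4]
opening: 0.365
grasp_force: 111.3
```

Run:
```python
from h import *
s=telemetry.sense();print(s["contact_force"],s["qpos"]);plan([slot(4,1,0)])
```

```text
[-0.24879235 -0.15997036 -2.38295396] [ 0.31493348  0.44750182  2.09833093  1.32815714  0.0759391  -3.01742243]
0 [0.22, 0.06, 0.57] [-0.14, -0.28, -0.14] rows>=0.6
```

Run:
```python
from h import *
p,e=slot(4,1,3); 
print(p,e)
plan([(p,(PI,np.radians(30.5),e[2]))])
```

```text
[622.6410829  233.87245979  56.53187138] [-3.14159265  0.61086524 -2.66659265]
0 [0.22, 0.06, 0.49] [-0.13, 0.47, -0.14] rows>=0.5
```

Emit:
{"name": "play_rows", "arguments": {"dp": [[0, 0, 0], [0.1, 0.05, 0.1], [0.2, 0.05, 0.25], [0.2, 0.05, 0.4], [0.2, 0.05, 0.48]], "rot": [[0, 0.5, 0], [0, 0.5, 0], [0, 0.5, 0], [0, 0.5, 0], [0, 0.5, 0]]}}

```text
clock: 22.77
eef_pos: [620.3, 233.2, 58.9]
tcp_rot: [-3.138, 0.529, -2.683]
contact_force: [-56.4, -31.6, 83.0]
opening: 0.364
grasp_force: 123.6
```

Run:
```python
from h import *
s=telemetry.sense();print(s["contact_force"],s["qpos"]);plan([slot(4,1,0)])
```

```text
[-56.39136659 -31.62535347  83.04733047] [ 0.32439237  0.48155918  2.06717989  0.75588855  0.09289563 -2.44078913]
0 [-0.03, -0.01, 0.16] [-0.12, -0.79, -0.13] rows>=0.7
```

Emit:
{"name": "play_rows", "arguments": {"dp": [[0, 0, -0.1], [0, 0, -0.15], [0, 0, -0.15]], "rot": [[0, 0, 0], [0, 0, 0], [0, 0, 0]]}}

```text
clock: 23.02
eef_pos: [618.6, 232.6, 64.2]
tcp_rot: [-3.138, 0.53, -2.683]
contact_force: [0.5, -0.7, -3.6]
opening: 0.369
grasp_force: 111.8
```

Emit:
{"name": "play_rows", "arguments": {"dp": [[0, 0, 0.03], [0, 0, 0.03], [0, 0, 0.03], [0, 0, 0.03], [0, 0, 0.03]], "rot": [[0, -0.3, 0], [0, -0.3, 0], [0, -0.3, 0], [0, -0.3, 0], [0, -0.3, 0]]}}

```text
clock: 23.43
eef_pos: [618.7, 233.2, 62.2]
tcp_rot: [-3.138, 0.56, -2.684]
contact_force: [-0.7, -0.4, -1.8]
opening: 0.359
grasp_force: 111.5
```

Emit:
{"name": "play_rows", "arguments": {"dp": [[0, 0, 0], [0, 0, 0], [0, 0, 0], [0, 0, 0], [0, 0, 0]], "rot": [[0, 0, 0], [0, 0, 0], [0, 0, 0], [0, 0, 0], [0, 0, 0]], "fingers": 0.65}}

```text
clock: 23.85
eef_pos: [618.7, 234.1, 62.7]
tcp_rot: [-3.138, 0.561, -2.682]
contact_force: [-0.5, 0.5, -0.4]
opening: 0.652
grasp_force: 0.0
```

Emit:
{"name": "play_rows", "arguments": {"dp": [[0, 0, -0.3], [0, 0, -0.8], [0, 0, -1.6], [0, 0, -2.4], [0, 0, -2.8]], "rot": [[0, 0, 0], [0, 0, 0], [0, 0, 0], [0, 0, 0], [0, 0, 0]]}}

```text
clock: 24.27
eef_pos: [565.0, 207.9, 155.3]
tcp_rot: [-3.138, 0.558, -2.682]
contact_force: [0.5, 1.0, 0.5]
opening: 0.65
grasp_force: 0.0
```

Run:
```python
from h import *
s=telemetry.sense();f=optics.grab_frame("wrist");cv2.imwrite("pics/w8.png",f["color"][:,:,::-1]);print(s["qpos"],s["eef_pos"],s["tcp_rot"])
```

```text
[ 0.30635005  0.22682014  2.16466433  0.37550515  0.21139992 -2.06889845] [565.00161839 207.9472861  155.28262172] [-3.1377275   0.55781926 -2.68205022]
```

View pics/w8.png

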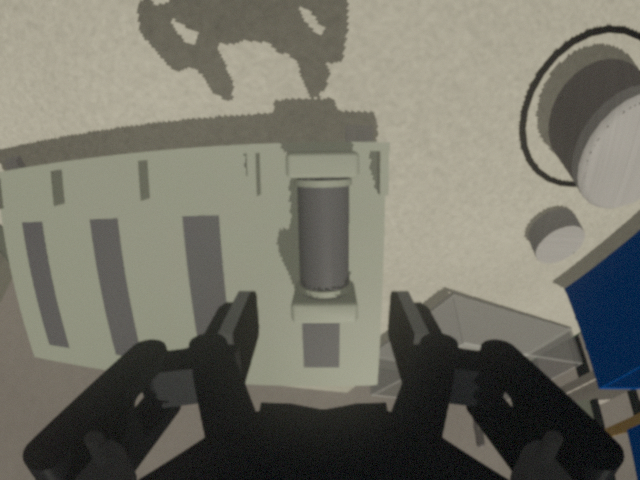

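The tube sits at the lip of lane 4 (caps at (322,165) and (325,303)). Next is tube A, picked with the reversed grip.

Run:
```python
from h import *
y=.195+PI
plan([((560,50,240),(PI,0,3.45)),((597,-240,200),(PI,0,y)),((597,-240,90),(PI,0,y)),((597,-240,5),(PI,0,y))])
```

```text
0 [0.5, -3.47, -2.61] [0.34, 5.37, 1.4] rows>=4.7
1 [0.66, -3.6, 0.5] [-0.0, 0.0, 0.54] rows>=3.5
1 [0.45, -3.63, 0.51] [-0.0, 0.0, 0.54] rows>=3.5
2 [0.0, 0.01, 2.75] [-0.0, 0.0, -0.0] rows>=2.6
3 [0.0, -0.0, 2.12] [-0.0, 0.0, -0.0] rows>=2.0
```

Emit:
{"name": "play_rows", "arguments": {"dp": [[0.5, -3.5, -2.6], [0.5, -3.5, -2.6], [0.5, -3.5, -2.6], [0.5, -3.5, -2.6], [0.5, -3.5, -2.6]], "rot": [[0.3, 5.4, 1.4], [0.3, 5.4, 1.4], [0.3, 5.4, 1.4], [0.3, 5.4, 1.4], [0.3, 5.4, 1.4]], "fingers": 1}}

```text
clock: 24.73
eef_pos: [562.8, 48.7, 237.2]
tcp_rot: [3.135, 0.01, -2.829]
contact_force: [1.8, 0.0, -1.0]
opening: 1.002
grasp_force: 0.0
```

Emit:
{"name": "play_rows", "arguments": {"dp": [[0.7, -3.6, 0.5], [0.7, -3.6, 0.5], [0.7, -3.6, 0.5], [0.7, -3.6, 0.5], [0.7, -3.6, 0.5]], "rot": [[0, 0, 0.5], [0, 0, 0.5], [0, 0, 0.5], [0, 0, 0.5], [0, 0, 0.5]]}}

```text
clock: 25.15
eef_pos: [581.0, -98.2, 211.4]
tcp_rot: [3.133, 0.011, -2.882]
contact_force: [-1.0, 0.5, 0.6]
opening: 0.996
grasp_force: 0.0
```

Emit:
{"name": "play_rows", "arguments": {"dp": [[0.45, -3.6, 0.5], [0.45, -3.6, 0.5], [0.45, -3.6, 0.5], [0.45, -3.6, 0.5], [0.45, -3.6, 0.5]], "rot": [[0, 0, 0.5], [0, 0, 0.5], [0, 0, 0.5], [0, 0, 0.5], [0, 0, 0.5]]}}

```text
clock: 25.57
eef_pos: [601.3, -241.1, 189.9]
tcp_rot: [3.132, 0.012, -2.934]
contact_force: [-0.6, 0.6, 0.1]
opening: 1.002
grasp_force: 0.0
```

Run:
```python
from h import *
f=optics.grab_frame("wrist");s=telemetry.sense();cv2.imwrite("pics/w9.png",f["color"][:,:,::-1]);print(s["qpos"],s["eef_pos"],s["tcp_rot"])
y=.195+PI
plan([((597,-240,90),(PI,0,y)),((597,-240,5),(PI,0,y))])
import pickle;pickle.dump((s,f),open("w9.pkl","wb"))
```

```text
[-0.38853653  0.4233757   1.62483812  0.01704727  1.08993955 -2.17550804] [ 601.07172878 -238.82853369  190.19893505] [ 3.13105768  0.01138821 -2.93333664]
0 [0.13, -0.03, 2.5] [0.1, 0.11, 0.13] rows>=2.4
1 [0.0, -0.0, 2.13] [0.0, -0.0, -0.0] rows>=2.0
```

View pics/w9.png

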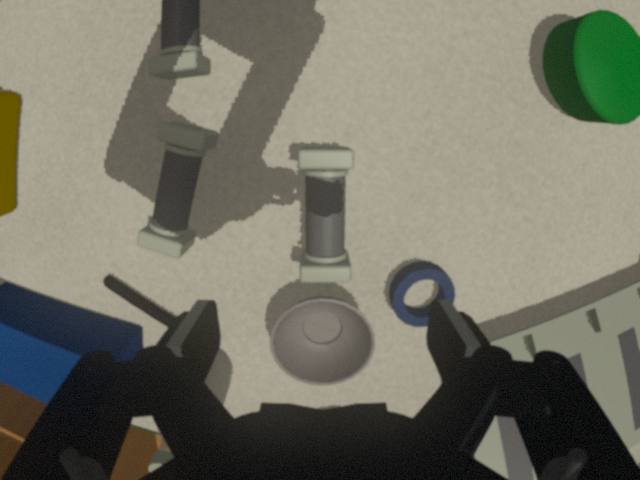

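Run:
```python
from h import *
import pickle;s,f=pickle.load(open("w9.pkl","rb"))
for a,b in(((324,177),(326,253)),((183,152),(172,230))):
    a=ww(f,s,a,34);b=ww(f,s,b,34);print((a+b)/2,np.arctan2(*(b-a)[1::-1]),np.linalg.norm(a-b))
print(ww(f,s,(322,342),40),ww(f,s,(272,342),40),ww(f,s,(374,342),40),ww(f,s,(422,295),22))
```

```text
[ 598.01466951 -235.48773362   34.        ] 0.236675339273737 64.69406674718692
[ 602.2545886  -363.25218564   34.        ] -0.0280588708211903 69.18753513044929
[ 713.88154494 -213.55005668   40.        ] [ 723.94483363 -258.979159     40.        ] [ 704.82354875 -165.84034104   40.        ] [ 656.72365304 -128.45199498   22.        ]
```

Tube A is confirmed at (325,215) in the image, world (598,-237); the bowl and tape are clear.

Emit:
{"name": "play_rows", "arguments": {"dp": [[0.1, 0, 0.8], [0.1, 0, 1.6], [0.1, 0, 2.5], [0.1, 0, 2.5], [0.1, 0, 2.5]], "rot": [[0.1, 0.1, 0.1], [0.1, 0.1, 0.1], [0.1, 0.1, 0.1], [0.1, 0.1, 0.1], [0.1, 0.1, 0.1]]}}

```text
clock: 26.03
eef_pos: [597.0, -235.3, 89.8]
tcp_rot: [3.14, -0.002, -2.94]
contact_force: [0.1, -0.7, 0.5]
opening: 0.999
grasp_force: 0.0
```

Emit:
{"name": "play_rows", "arguments": {"dp": [[0, 0, 0.7], [0, 0, 1.4], [0, 0, 1.9], [0, 0, 2.1], [0, 0, 2.1]], "rot": [[0, 0, 0], [0, 0, 0], [0, 0, 0], [0, 0, 0], [0, 0, 0]]}}

```text
clock: 26.45
eef_pos: [598.5, -236.8, 7.2]
tcp_rot: [-3.141, 0.001, -2.941]
contact_force: [0.0, 1.1, 0.4]
opening: 1.003
grasp_force: 0.0
```

Emit:
{"name": "play_rows", "arguments": {"dp": [[0, 0, 0], [0, 0, 0], [0, 0, 0], [0, 0, 0], [0, 0, 0]], "rot": [[0, 0, 0], [0, 0, 0], [0, 0, 0], [0, 0, 0], [0, 0, 0]], "fingers": 0.2, "grip_force": 100}}

```text
clock: 26.87
eef_pos: [599.2, -237.7, 8.6]
tcp_rot: [-3.14, 0.003, -2.942]
contact_force: [-2.9, 1.3, 6.0]
opening: 0.364
grasp_force: 98.5
```

Emit:
{"name": "play_rows", "arguments": {"dp": [[0, 0, 0], [0, 0, 0], [0, 0, 0], [0, 0, -0.5], [0, 0, -1]], "rot": [[0, 0, 0], [0, 0, 0], [0, 0, 0], [0, 0, 0], [0, 0, 0]]}}

```text
clock: 27.28
eef_pos: [596.9, -236.9, 46.4]
tcp_rot: [3.141, -0.001, -2.942]
contact_force: [0.6, -0.7, -2.5]
opening: 0.369
grasp_force: 99.6
```

Emit:
{"name": "play_rows", "arguments": {"dp": [[0, 0, -0.5], [0, 0, -0.5], [0, 0, -0.5], [0, 0, -0.5], [0, 0, -0.5]], "rot": [[0, 0, 0], [0, 0, 0], [0, 0, 0], [0, 0, 0], [0, 0, 0]]}}

```text
clock: 27.7
eef_pos: [597.1, -236.9, 65.3]
tcp_rot: [3.141, -0.001, -2.942]
contact_force: [-0.7, 0.7, -4.7]
opening: 0.364
grasp_force: 99.8
```

Run:
```python
from h import *
s=telemetry.sense();print(s["qpos"],s["eef_pos"],s["tcp_rot"]);torque(8)
```

```text
[-3.80162453e-01  5.66232024e-01  1.71110341e+00  8.57665562e-05
  8.65389721e-01 -2.15099866e+00] [ 597.06799249 -236.94960291   65.3378582 ] [ 3.14091726e+00 -9.11410504e-04 -2.94160811e+00]
torque [-0.013 -0.081 -0.019] [0.013 0.027 0.032]
```

τy = −0.081, so the heavy end is at world −x, which is tool +x. I'll set it down and regrip it turned half round so it can be placed with tool x up-slope.

Emit:
{"name": "play_rows", "arguments": {"dp": [[0, 0, 0.6], [0, 0, 1.1], [0, 0, 1.35], [0, 0, 1.42], [0, 0, 1.42]], "rot": [[0, 0, 0], [0, 0, 0], [0, 0, 0], [0, 0, 0], [0, 0, 0]]}}

```text
clock: 28.52
eef_pos: [597.5, -237.1, 9.5]
tcp_rot: [3.141, -0.001, -2.941]
contact_force: [0.2, -0.7, -2.4]
opening: 0.369
grasp_force: 99.8
```

Emit:
{"name": "play_rows", "arguments": {"dp": [[0, 0, 0], [0, 0, 0], [0, 0, 0], [0, 0, 0], [0, 0, 0]], "rot": [[0, 0, 0], [0, 0, 0], [0, 0, 0], [0, 0, 0], [0, 0, 0]], "fingers": 1}}

```text
clock: 28.93
eef_pos: [598.6, -237.5, 10.6]
tcp_rot: [-3.141, 0.002, -2.942]
contact_force: [-0.6, 0.3, 0.3]
opening: 0.998
grasp_force: 0.0
```

Emit:
{"name": "play_rows", "arguments": {"dp": [[0, 0, -0.5], [0, 0, -1.2], [0, 0, -2], [0, 0, -2.8], [0, 0, -3]], "rot": [[0, 0, 0], [0, 0, 0], [0, 0, 0], [0, 0, 0], [0, 0, 0]]}}

```text
clock: 29.35
eef_pos: [600.7, -238.4, 135.5]
tcp_rot: [-3.137, 0.007, -2.941]
contact_force: [1.7, -1.0, 0.6]
opening: 0.999
grasp_force: 0.0
```

Emit:
{"name": "play_rows", "arguments": {"dp": [[0, 0, 0], [0, 0, 0], [0, 0, 0], [0, 0, 0], [0, 0, 0]], "rot": [[0, 0, 5], [0, 0, 5], [0, 0, 5], [0, 0, 5], [0, 0, 5]]}}

```text
clock: 29.77
eef_pos: [597.9, -237.3, 129.9]
tcp_rot: [3.142, 0.001, 2.812]
contact_force: [0.2, -0.6, -0.5]
opening: 1.001
grasp_force: 0.0
```

Emit:
{"name": "play_rows", "arguments": {"dp": [[0, 0, 0], [0, 0, 0], [0, 0, 0], [0, 0, 0], [0, 0, 0]], "rot": [[0, 0, 5], [0, 0, 5], [0, 0, 5], [0, 0, 5], [0, 0, 5]]}}

```text
clock: 30.18
eef_pos: [598.0, -237.3, 129.8]
tcp_rot: [3.141, 0.001, 2.291]
contact_force: [0.3, 1.3, 0.0]
opening: 1.002
grasp_force: 0.0
```

Emit:
{"name": "play_rows", "arguments": {"dp": [[0, 0, 0], [0, 0, 0], [0, 0, 0], [0, 0, 0], [0, 0, 0]], "rot": [[0, 0, 5], [0, 0, 5], [0, 0, 5], [0, 0, 5], [0, 0, 5]]}}

```text
clock: 30.6
eef_pos: [598.0, -237.3, 129.9]
tcp_rot: [3.141, 0.0, 1.77]
contact_force: [-0.2, 0.3, 0.0]
opening: 0.999
grasp_force: 0.0
```

Emit:
{"name": "play_rows", "arguments": {"dp": [[0, 0, 0], [0, 0, 0], [0, 0, 0], [0, 0, 0], [0, 0, 0]], "rot": [[0, 0, 5], [0, 0, 5], [0, 0, 5], [0, 0, 5], [0, 0, 5]]}}

```text
clock: 31.02
eef_pos: [598.0, -237.3, 129.9]
tcp_rot: [3.14, -0.0, 1.248]
contact_force: [0.1, -0.4, 1.6]
opening: 0.999
grasp_force: 0.0
```

Emit:
{"name": "play_rows", "arguments": {"dp": [[0, 0, 0], [0, 0, 0], [0, 0, 0], [0, 0, 0], [0, 0, 0]], "rot": [[0, 0, 5], [0, 0, 5], [0, 0, 5], [0, 0, 5], [0, 0, 5]]}}

```text
clock: 31.43
eef_pos: [598.0, -237.3, 129.9]
tcp_rot: [3.141, -0.001, 0.725]
contact_force: [0.6, 0.6, 0.2]
opening: 0.998
grasp_force: 0.0
```

Emit:
{"name": "play_rows", "arguments": {"dp": [[0, 0, 0], [0, 0, 0], [0, 0, 0], [0, 0, 0], [0, 0, 0]], "rot": [[0, 0, 5], [0, 0, 5], [0, 0, 5], [0, 0, 5], [0, 0, 5]]}}

```text
clock: 31.85
eef_pos: [598.0, -237.3, 130.0]
tcp_rot: [3.141, -0.001, 0.202]
contact_force: [-0.0, -0.4, 0.2]
opening: 0.998
grasp_force: 0.0
```

Run:
```python
from h import *
s=telemetry.sense();print(s["qpos"])
plan([((598,-237,8),(PI,0,.2))])
```

```text
[-3.80089008e-01  4.85272282e-01  1.67612578e+00  8.38207886e-05
  9.79056937e-01  9.88500198e-01]
0 [-0.0, -0.01, 3.05] [0.01, -0.01, 0.02] rows>=2.9
```

Emit:
{"name": "play_rows", "arguments": {"dp": [[0, 0, 0.9], [0, 0, 1.8], [0, 0, 2.6], [0, 0, 3.05], [0, 0, 3.05]], "rot": [[0, 0, 0], [0, 0, 0], [0, 0, 0], [0, 0, 0], [0, 0, 0]]}}

```text
clock: 32.27
eef_pos: [595.1, -236.1, 3.6]
tcp_rot: [-3.138, 0.005, 0.208]
contact_force: [-0.1, 1.0, 0.0]
opening: 0.996
grasp_force: 0.0
```

Emit:
{"name": "play_rows", "arguments": {"dp": [[0, 0, 0], [0, 0, 0], [0, 0, 0], [0, 0, 0], [0, 0, 0]], "rot": [[0, 0, 0], [0, 0, 0], [0, 0, 0], [0, 0, 0], [0, 0, 0]], "fingers": 0.2, "grip_force": 110}}

```text
clock: 32.68
eef_pos: [599.3, -237.8, 10.2]
tcp_rot: [3.14, -0.003, 0.201]
contact_force: [-1.6, 0.2, 4.2]
opening: 0.363
grasp_force: 108.6
```

Emit:
{"name": "play_rows", "arguments": {"dp": [[0, 0, 0], [0, 0, 0], [0, 0, 0], [0, 0, -0.5], [0, 0, -1]], "rot": [[0, 0, 0], [0, 0, 0], [0, 0, 0], [0, 0, 0], [0, 0, 0]]}}

```text
clock: 33.1
eef_pos: [597.2, -237.0, 48.1]
tcp_rot: [-3.141, 0.001, 0.201]
contact_force: [1.4, -1.0, -2.3]
opening: 0.357
grasp_force: 109.5
```

Emit:
{"name": "play_rows", "arguments": {"dp": [[0, 0, -1], [0, 0, -2], [0, 0, -3], [0, 0, -4], [0, 0, -4]], "rot": [[0, 0, 0], [0, 0, 0], [0, 0, 0], [0, 0, 0], [0, 0, 0]]}}

```text
clock: 33.52
eef_pos: [602.0, -238.9, 217.7]
tcp_rot: [3.134, -0.012, 0.201]
contact_force: [2.2, -0.5, -2.7]
opening: 0.362
grasp_force: 110.0
```

```bash
sed -i 's/-np.radians(35),PSI/-np.radians(35),PSI/' h.py
cat >> h.py <<'E'
def slot2(lane,off,up=0,tilt=33.):
    p,_=slot(lane,0,off,up); R=Ro.from_euler('xyz',(0,-np.radians(tilt),PSI))*Ro.from_euler('x',PI)
    return p,R.as_euler('xyz')
E
python3 - <<'E'
from h import *
torque(3)
plan([((575,-40,230),(PI,0,.4)),slot2(3,100),slot2(3,10)])
E
```

```text
torque [ 0.028 -0.053  0.005] [0.011 0.015 0.062]
0 [0.43, -4.94, -0.55] [0.01, -0.01, -1.91] rows>=4.8
1 [2.55, -3.48, 2.35] [0.2, 5.49, -0.69] rows>=4.7
2 [0.08, -0.0, 2.25] [0.0, 0.0, -0.0] rows>=2.2
```

Emit:
{"name": "play_rows", "arguments": {"dp": [[0.4, -4.9, -0.6], [0.4, -4.9, -0.6], [0.4, -4.9, -0.6], [0.4, -4.9, -0.6], [0.4, -4.9, -0.6]], "rot": [[0, 0, -1.9], [0, 0, -1.9], [0, 0, -1.9], [0, 0, -1.9], [0, 0, -1.9]]}}

```text
clock: 34.08
eef_pos: [572.4, -39.2, 229.7]
tcp_rot: [-3.14, 0.003, 0.4]
contact_force: [0.8, 0.9, -3.7]
opening: 0.361
grasp_force: 110.2
```

Emit:
{"name": "play_rows", "arguments": {"dp": [[2.6, -3.5, 2.2], [2.6, -3.5, 2.2], [2.6, -3.5, 2.2], [2.6, -3.5, 2.2], [2.6, -3.5, 2.2]], "rot": [[0.2, 5.5, -0.7], [0.2, 5.5, -0.7], [0.2, 5.5, -0.7], [0.2, 5.5, -0.7], [0.2, 5.5, -0.7]]}}

```text
clock: 34.5
eef_pos: [608.6, 117.6, 148.2]
tcp_rot: [-3.128, -0.528, 0.471]
contact_force: [-0.4, 2.9, -2.5]
opening: 0.363
grasp_force: 110.2
```

Run:
```python
from h import *
s=telemetry.sense();print(s["qpos"])
plan([slot2(3,100),slot2(3,16)])
```

```text
[0.07322736 0.27929532 2.0930667  0.65363554 0.34904772 0.5975437 ]
0 [0.06, -0.16, 0.39] [-0.11, 0.46, -0.03] rows>=0.4
1 [0.08, 0.01, 2.1] [-0.0, 0.0, -0.0] rows>=2.0
```

Emit:
{"name": "play_rows", "arguments": {"dp": [[0.05, -0.15, 0.4], [0.05, -0.15, 0.8], [0.1, -0.15, 1.5], [0.1, -0.15, 2.1], [0.1, -0.15, 2.3]], "rot": [[-0.1, 0.46, 0], [-0.1, 0.46, 0], [-0.1, 0.46, 0], [-0.1, 0.46, 0], [-0.1, 0.46, 0]]}}

```text
clock: 34.92
eef_pos: [652.3, 146.2, 70.4]
tcp_rot: [-3.137, -0.573, 0.47]
contact_force: [-0.7, -0.3, -3.3]
opening: 0.358
grasp_force: 110.3
```

Emit:
{"name": "play_rows", "arguments": {"dp": [[0, 0, 0], [0, 0, 0]], "rot": [[0, 0, 0], [0, 0, 0]]}}

```text
clock: 35.08
eef_pos: [652.6, 146.0, 73.4]
tcp_rot: [-3.137, -0.575, 0.47]
contact_force: [0.3, 0.6, -2.9]
opening: 0.356
grasp_force: 110.3
```

Run:
```python
from h import *
s=telemetry.sense();print(s["qpos"],s["contact_force"])
plan([slot2(3,8)])
f=optics.grab_frame("wrist");cv2.imwrite("pics/w10.png",f["color"][:,:,::-1])
```

```text
[0.11940772 0.46996229 2.06557844 1.27104717 0.20195293 0.0074323 ] [ 0.29768138  0.60906438 -2.94531078]
0 [0.05, -0.03, 0.42] [-0.02, 0.0, -0.04] rows>=0.4
```

View pics/w10.png

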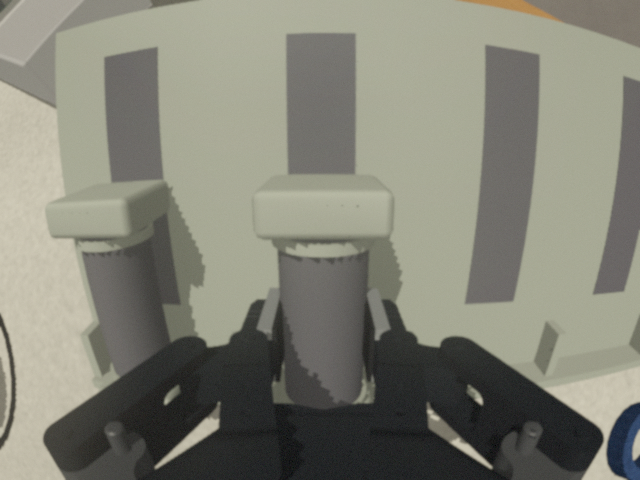

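The tube is aligned over the lane 3 strip, with the neighbouring tube undisturbed on its left. I've now viewed 15 pictures, one over the limit of 14, so from here I'll use numbers only.

Emit:
{"name": "play_rows", "arguments": {"dp": [[0.05, 0, 0.1], [0.05, 0, 0.2], [0.05, 0, 0.3], [0.05, 0, 0.35], [0.05, 0, 0.35]], "rot": [[0, 0, 0], [0, 0, 0], [0, 0, 0], [0, 0, 0], [0, 0, 0]]}}

```text
clock: 35.55
eef_pos: [663.1, 150.4, 65.4]
tcp_rot: [-3.138, -0.58, 0.471]
contact_force: [-2.0, -2.1, 0.2]
opening: 0.362
grasp_force: 110.9
```

Emit:
{"name": "play_rows", "arguments": {"dp": [[0, 0, 0.05], [0, 0, 0.05]], "rot": [[0, 0, 0], [0, 0, 0]]}}

```text
clock: 35.72
eef_pos: [663.3, 150.6, 64.6]
tcp_rot: [-3.139, -0.581, 0.471]
contact_force: [-13.0, -5.7, 12.1]
opening: 0.357
grasp_force: 113.4
```

Emit:
{"name": "play_rows", "arguments": {"dp": [[0, 0, 0.05], [0, 0, 0.05]], "rot": [[0, 0, 0], [0, 0, 0]]}}

```text
clock: 35.88
eef_pos: [663.4, 150.7, 64.4]
tcp_rot: [-3.139, -0.582, 0.471]
contact_force: [-34.6, -14.8, 42.4]
opening: 0.362
grasp_force: 117.7
```

Emit:
{"name": "play_rows", "arguments": {"dp": [[0, 0, -0.08], [0, 0, -0.08], [0, 0, -0.08]], "rot": [[0, 0, 0], [0, 0, 0], [0, 0, 0]]}}

```text
clock: 36.13
eef_pos: [663.3, 150.5, 65.1]
tcp_rot: [-3.139, -0.58, 0.471]
contact_force: [-4.2, -2.6, 3.1]
opening: 0.359
grasp_force: 110.8
```

Emit:
{"name": "play_rows", "arguments": {"dp": [[0, 0, 0], [0, 0, 0], [0, 0, 0], [0, 0, 0], [0, 0, 0]], "rot": [[0, 0, 0], [0, 0, 0], [0, 0, 0], [0, 0, 0], [0, 0, 0]], "fingers": 0.6}}

```text
clock: 36.55
eef_pos: [663.4, 150.8, 64.5]
tcp_rot: [-3.138, -0.58, 0.471]
contact_force: [-0.2, 0.4, -0.0]
opening: 0.599
grasp_force: 0.0
```

Emit:
{"name": "play_rows", "arguments": {"dp": [[0, 0, -0.3], [0, 0, -0.8], [0, 0, -1.6], [0, 0, -2.4], [0, 0, -3]], "rot": [[0, 0, 0], [0, 0, 0], [0, 0, 0], [0, 0, 0], [0, 0, 0]]}}

```text
clock: 36.97
eef_pos: [603.9, 119.9, 166.2]
tcp_rot: [-3.139, -0.579, 0.471]
contact_force: [0.6, 0.6, -0.0]
opening: 0.597
grasp_force: 0.0
```

Run:
```python
from h import *
# where the tubes lie now: grey-dark cylinders in top view
f=optics.grab_frame("top");import pickle;pickle.dump(f,open("t2.pkl","wb"))
s=telemetry.sense();print(s["eef_pos"],s["qpos"])
B=Ro.from_euler('xyz',(0,-np.radians(35),PSI))
print({k:proj(f,v).round() for k,v in LANE.items()})
y=-.08
plan([((560,0,240),(PI,0,.3)),((590,-366,220),(PI,0,y)),((600,-366,90),(PI,0,y)),((600,-366,8),(PI,0,y))])
```

```text
[603.89938724 119.53937696 169.47362342] [0.07310661 0.23072661 2.12724427 0.75028696 0.3204767  0.50841948]
{1: array([346., 142.]), 2: array([311., 159.]), 3: array([275., 177.]), 4: array([239., 194.])}
0 [-0.98, 2.16, -2.76] [-0.49, -5.55, 1.6] rows>=4.9
1 [-0.99, 4.48, 0.25] [-0.0, 0.0, 1.81] rows>=4.4
1 [-0.13, 4.59, 0.25] [-0.0, 0.0, 1.81] rows>=4.4
2 [0.25, -0.02, 3.25] [-0.0, 0.0, 0.0] rows>=3.1
3 [-0.0, 0.0, 2.05] [-0.0, 0.0, 0.0] rows>=2.0
```

Emit:
{"name": "play_rows", "arguments": {"dp": [[-1, 2.2, -2.8], [-1, 2.2, -2.8], [-1, 2.2, -2.8], [-1, 2.2, -2.8], [-1, 2.2, -2.8]], "rot": [[-0.5, -5.5, 1.6], [-0.5, -5.5, 1.6], [-0.5, -5.5, 1.6], [-0.5, -5.5, 1.6], [-0.5, -5.5, 1.6]], "fingers": 1}}

```text
clock: 37.43
eef_pos: [560.3, -4.8, 240.2]
tcp_rot: [-3.135, -0.084, 0.322]
contact_force: [2.2, 1.9, -0.7]
opening: 1.0
grasp_force: 0.0
```

```bash
cat >> h.py <<'E'
def shift(a,b,c,h=32):
    """pixel shift of the patch around c from frame a to b, with match score"""
    g=lambda f:cv2.cvtColor(f["color"],cv2.COLOR_RGB2GRAY)
    x,y=c; T=g(a)[y-h:y+h,x-16:x+16]; S=g(b)[y-h-24:y+h+24,x-40:x+40]
    m=cv2.minMaxLoc(cv2.matchTemplate(S,T,cv2.TM_CCOEFF_NORMED)); return np.array(m[3])-24,round(m[1],2)
E
python3 - <<'E'
from h import *
import pickle
a=pickle.load(open("f0.pkl","rb"))[0];b=optics.grab_frame("top");pickle.dump(b,open("t3.pkl","wb"))
for n,c in(("B",(500,206)),("D",(512,273)),("tape",(394,182)),("bowl",(434,157))):print(n,shift(a,b,c,28))
f=optics.grab_frame("scene")
a=pickle.load(open("f0.pkl","rb"))[1]
for n,c in(("B",(244,386)),("D",(185,360)),("tape",(330,331)),("bowl",(328,364)),("tin",(420,183))):print(n,shift(a,f,c,16))
plan([((590,-366,220),(PI,0,-.08))])
E
```

```text
B (array([0, 0]), 1.0)
D (array([0, 0]), 1.0)
tape (array([-24,  18]), 0.3)
bowl (array([0, 0]), 0.65)
B (array([0, 0]), 1.0)
D (array([0, 0]), 1.0)
tape (array([0, 0]), 1.0)
bowl (array([0, 0]), 0.99)
tin (array([0, 0]), 1.0)
0 [-1.15, 4.41, 0.1] [-0.13, -0.41, 1.93] rows>=4.4
0 [-0.23, 4.56, 0.2] [-0.12, -0.41, 1.93] rows>=4.4
```

Emit:
{"name": "play_rows", "arguments": {"dp": [[-1.15, 4.4, 0.1], [-1.15, 4.4, 0.1], [-1.15, 4.4, 0.1], [-1.15, 4.4, 0.1], [-1.15, 4.4, 0.1]], "rot": [[-0.1, -0.4, 1.9], [-0.1, -0.4, 1.9], [-0.1, -0.4, 1.9], [-0.1, -0.4, 1.9], [-0.1, -0.4, 1.9]]}}

```text
clock: 37.95
eef_pos: [574.0, -185.4, 224.6]
tcp_rot: [-3.128, -0.045, 0.127]
contact_force: [-0.3, 0.3, 0.3]
opening: 1.0
grasp_force: 0.0
```

Emit:
{"name": "play_rows", "arguments": {"dp": [[-0.2, 4.55, 0.2], [-0.2, 4.55, 0.2], [-0.2, 4.55, 0.2], [-0.2, 4.55, 0.2], [-0.2, 4.55, 0.2]], "rot": [[-0.1, -0.4, 1.9], [-0.1, -0.4, 1.9], [-0.1, -0.4, 1.9], [-0.1, -0.4, 1.9], [-0.1, -0.4, 1.9]]}}

```text
clock: 38.37
eef_pos: [589.6, -367.1, 213.6]
tcp_rot: [-3.134, -0.001, -0.072]
contact_force: [0.5, 0.9, 0.1]
opening: 0.998
grasp_force: 0.0
```

Run:
```python
from h import *
s=telemetry.sense();print(s["qpos"],s["eef_pos"])
y=-.07
plan([((601,-367,90),(PI,0,y)),((601,-367,7),(PI,0,y))])
```

```text
[-0.56241929  0.47682667  1.48484203  0.00748955  1.18260216  1.07736664] [ 589.63523337 -367.08041515  213.62756254]
0 [0.28, 0.0, 3.09] [-0.07, -0.01, -0.02] rows>=3.0
1 [0.0, 0.0, 2.08] [-0.0, 0.0, 0.0] rows>=2.0
```

Emit:
{"name": "play_rows", "arguments": {"dp": [[0.28, 0, 0.8], [0.28, 0, 1.6], [0.28, 0, 2.4], [0.28, 0, 3.1], [0.28, 0, 3.1]], "rot": [[-0.07, 0, 0], [-0.07, 0, 0], [-0.07, 0, 0], [-0.07, 0, 0], [-0.07, 0, 0]]}}

```text
clock: 38.78
eef_pos: [597.0, -359.7, 84.4]
tcp_rot: [-3.136, 0.009, -0.07]
contact_force: [-1.9, 1.6, -1.3]
opening: 0.999
grasp_force: 0.0
```

Emit:
{"name": "play_rows", "arguments": {"dp": [[0, 0, 0.7], [0, 0, 1.4], [0, 0, 1.9], [0, 0, 2.08], [0, 0, 2.08]], "rot": [[0, 0, 0], [0, 0, 0], [0, 0, 0], [0, 0, 0], [0, 0, 0]]}}

```text
clock: 39.2
eef_pos: [599.7, -362.4, 7.5]
tcp_rot: [-3.14, 0.003, -0.071]
contact_force: [-1.5, 0.3, -0.6]
opening: 1.003
grasp_force: 0.0
```

Emit:
{"name": "play_rows", "arguments": {"dp": [[0, 0, 0], [0, 0, 0], [0, 0, 0], [0, 0, 0], [0, 0, 0]], "rot": [[0, 0, 0], [0, 0, 0], [0, 0, 0], [0, 0, 0], [0, 0, 0]], "fingers": 0.2, "grip_force": 110}}

```text
clock: 39.62
eef_pos: [601.5, -364.7, 11.1]
tcp_rot: [3.14, -0.002, -0.072]
contact_force: [-2.0, -1.3, 2.9]
opening: 0.363
grasp_force: 108.4
```

Emit:
{"name": "play_rows", "arguments": {"dp": [[0, 0, 0], [0, 0, 0], [0, 0, 0], [0, 0, -0.5], [0, 0, -1]], "rot": [[0, 0, 0], [0, 0, 0], [0, 0, 0], [0, 0, 0], [0, 0, 0]]}}

```text
clock: 40.03
eef_pos: [599.2, -363.0, 48.2]
tcp_rot: [-3.14, 0.004, -0.072]
contact_force: [-0.1, 0.4, -2.4]
opening: 0.36
grasp_force: 109.1
```

Emit:
{"name": "play_rows", "arguments": {"dp": [[0, 0, -0.5], [0, 0, -0.5], [0, 0, -0.5], [0, 0, -0.5], [0, 0, -0.5]], "rot": [[0, 0, 0], [0, 0, 0], [0, 0, 0], [0, 0, 0], [0, 0, 0]]}}

```text
clock: 40.45
eef_pos: [599.4, -363.1, 67.0]
tcp_rot: [-3.141, 0.004, -0.072]
contact_force: [-0.7, 0.3, -3.2]
opening: 0.358
grasp_force: 109.1
```

Run:
```python
from h import *
s=telemetry.sense();print(s["qpos"],s["eef_pos"],s["tcp_rot"]);torque(8)
```

```text
[-5.46346303e-01  6.38980179e-01  1.56697866e+00 -1.09894180e-03
  9.39200373e-01  1.09706628e+00] [ 599.37971468 -363.0765794    66.95530338] [-3.14075263  0.00357761 -0.07196432]
torque [ 0.022  0.077 -0.012] [0.028 0.027 0.028]
```

τy = +0.077, so the +x end is heavy (tool +x). Setting it down and regripping with a half turn.

Emit:
{"name": "play_rows", "arguments": {"dp": [[0, 0, 0.6], [0, 0, 1.1], [0, 0, 1.35], [0, 0, 1.43], [0, 0, 1.43]], "rot": [[0, 0, 0], [0, 0, 0], [0, 0, 0], [0, 0, 0], [0, 0, 0]]}}

```text
clock: 41.27
eef_pos: [600.0, -363.6, 11.6]
tcp_rot: [-3.141, 0.002, -0.072]
contact_force: [0.3, -0.0, -2.7]
opening: 0.359
grasp_force: 109.0
```

Emit:
{"name": "play_rows", "arguments": {"dp": [[0, 0, 0], [0, 0, 0], [0, 0, 0], [0, 0, 0], [0, 0, 0]], "rot": [[0, 0, 0], [0, 0, 0], [0, 0, 0], [0, 0, 0], [0, 0, 0]], "fingers": 1}}

```text
clock: 41.68
eef_pos: [600.6, -363.9, 11.9]
tcp_rot: [3.141, 0.001, -0.072]
contact_force: [0.7, 0.6, 1.0]
opening: 0.999
grasp_force: 0.0
```

Emit:
{"name": "play_rows", "arguments": {"dp": [[0, 0, -0.5], [0, 0, -1.2], [0, 0, -2], [0, 0, -2.8], [0, 0, -3]], "rot": [[0, 0, 0], [0, 0, 0], [0, 0, 0], [0, 0, 0], [0, 0, 0]]}}

```text
clock: 42.1
eef_pos: [603.0, -365.2, 137.4]
tcp_rot: [3.138, -0.005, -0.072]
contact_force: [1.6, -0.8, 0.2]
opening: 1.0
grasp_force: 0.0
```

Emit:
{"name": "play_rows", "arguments": {"dp": [[0, 0, 0], [0, 0, 0], [0, 0, 0], [0, 0, 0], [0, 0, 0]], "rot": [[0, 0, -5], [0, 0, -5], [0, 0, -5], [0, 0, -5], [0, 0, -5]]}}

```text
clock: 42.52
eef_pos: [600.4, -363.6, 131.3]
tcp_rot: [-3.141, 0.001, 0.457]
contact_force: [-0.2, 0.3, -0.2]
opening: 0.998
grasp_force: 0.0
```

Emit:
{"name": "play_rows", "arguments": {"dp": [[0, 0, 0], [0, 0, 0], [0, 0, 0], [0, 0, 0], [0, 0, 0]], "rot": [[0, 0, -5], [0, 0, -5], [0, 0, -5], [0, 0, -5], [0, 0, -5]]}}

```text
clock: 42.93
eef_pos: [600.4, -363.7, 131.2]
tcp_rot: [-3.141, 0.001, 0.978]
contact_force: [0.3, -0.8, -0.3]
opening: 0.995
grasp_force: 0.0
```

Emit:
{"name": "play_rows", "arguments": {"dp": [[0, 0, 0], [0, 0, 0], [0, 0, 0], [0, 0, 0], [0, 0, 0]], "rot": [[0, 0, -5], [0, 0, -5], [0, 0, -5], [0, 0, -5], [0, 0, -5]]}}

```text
clock: 43.35
eef_pos: [600.4, -363.7, 131.3]
tcp_rot: [-3.14, 0.0, 1.5]
contact_force: [-0.5, 0.5, 0.2]
opening: 0.999
grasp_force: 0.0
```

Emit:
{"name": "play_rows", "arguments": {"dp": [[0, 0, 0], [0, 0, 0], [0, 0, 0], [0, 0, 0], [0, 0, 0]], "rot": [[0, 0, -5], [0, 0, -5], [0, 0, -5], [0, 0, -5], [0, 0, -5]]}}

```text
clock: 43.77
eef_pos: [600.5, -363.7, 131.4]
tcp_rot: [-3.14, -0.0, 2.022]
contact_force: [-0.3, -0.7, 0.5]
opening: 0.996
grasp_force: 0.0
```

Emit:
{"name": "play_rows", "arguments": {"dp": [[0, 0, 0], [0, 0, 0], [0, 0, 0], [0, 0, 0], [0, 0, 0]], "rot": [[0, 0, -5], [0, 0, -5], [0, 0, -5], [0, 0, -5], [0, 0, -5]]}}

```text
clock: 44.18
eef_pos: [600.5, -363.7, 131.4]
tcp_rot: [-3.141, -0.001, 2.545]
contact_force: [-0.6, 0.7, -0.5]
opening: 1.001
grasp_force: 0.0
```

Emit:
{"name": "play_rows", "arguments": {"dp": [[0, 0, 0], [0, 0, 0], [0, 0, 0], [0, 0, 0], [0, 0, 0]], "rot": [[0, 0, -5], [0, 0, -5], [0, 0, -5], [0, 0, -5], [0, 0, -5]]}}

```text
clock: 44.6
eef_pos: [600.5, -363.7, 131.5]
tcp_rot: [-3.141, -0.001, 3.068]
contact_force: [-0.7, 0.7, -0.5]
opening: 1.0
grasp_force: 0.0
```

Run:
```python
from h import *
s=telemetry.sense();print(s["qpos"])
plan([((600,-364,8),(PI,0,PI-.072))])
```

```text
[-5.46283476e-01  5.66069299e-01  1.53214736e+00 -1.11356382e-03
  1.04431899e+00 -2.04254478e+00]
0 [0.01, -0.01, 3.09] [-0.0, -0.01, -0.02] rows>=3.0
```

Emit:
{"name": "play_rows", "arguments": {"dp": [[0, 0, 0.9], [0, 0, 1.8], [0, 0, 2.6], [0, 0, 3.09], [0, 0, 3.09]], "rot": [[0, 0, 0], [0, 0, 0], [0, 0, 0], [0, 0, 0], [0, 0, 0]]}}

```text
clock: 45.02
eef_pos: [597.2, -361.9, 2.8]
tcp_rot: [3.138, -0.008, 3.061]
contact_force: [-1.1, 0.7, -0.9]
opening: 1.0
grasp_force: 0.0
```

Emit:
{"name": "play_rows", "arguments": {"dp": [[0, 0, 0], [0, 0, 0], [0, 0, 0], [0, 0, 0], [0, 0, 0]], "rot": [[0, 0, 0], [0, 0, 0], [0, 0, 0], [0, 0, 0], [0, 0, 0]], "fingers": 0.2, "grip_force": 110}}

```text
clock: 45.43
eef_pos: [601.6, -364.5, 10.4]
tcp_rot: [-3.14, 0.002, 3.069]
contact_force: [-1.8, 1.0, 2.4]
opening: 0.364
grasp_force: 108.6
```

Emit:
{"name": "play_rows", "arguments": {"dp": [[0, 0, 0], [0, 0, 0], [0, 0, 0], [0, 0, -0.5], [0, 0, -1]], "rot": [[0, 0, 0], [0, 0, 0], [0, 0, 0], [0, 0, 0], [0, 0, 0]]}}

```text
clock: 45.85
eef_pos: [599.5, -363.2, 47.9]
tcp_rot: [3.141, -0.003, 3.069]
contact_force: [0.4, 0.1, -3.0]
opening: 0.363
grasp_force: 109.3
```

Emit:
{"name": "play_rows", "arguments": {"dp": [[0, 0, -1], [0, 0, -2], [0, 0, -3], [0, 0, -4], [0, 0, -4]], "rot": [[0, 0, 0], [0, 0, 0], [0, 0, 0], [0, 0, 0], [0, 0, 0]]}}

```text
clock: 46.27
eef_pos: [604.3, -365.9, 218.4]
tcp_rot: [-3.135, 0.011, 3.069]
contact_force: [1.8, -1.7, -2.0]
opening: 0.363
grasp_force: 109.4
```

Run:
```python
from h import *
torque(3)
plan([((600,-260,230),(PI,0,1.9)),((590,-120,230),(PI,0,.8)),slot2(2,100)])
```

```text
torque [-0.003  0.065  0.008] [0.026 0.015 0.024]
0 [0.1, 1.29, -0.27] [-0.01, -0.0, 5.58] rows>=4.7
0 [0.79, 1.02, -0.27] [-0.0, -0.0, 5.58] rows>=4.7
1 [1.7, 0.45, -0.0] [-0.0, -0.0, 5.25] rows>=4.4
1 [1.68, -0.5, -0.0] [-0.0, -0.0, 5.26] rows>=4.4
2 [2.08, -0.87, 1.18] [-0.45, 2.73, 1.51] rows>=2.6
2 [1.5, -1.21, 1.64] [-0.45, 2.72, 1.5] rows>=2.6
```

Emit:
{"name": "play_rows", "arguments": {"dp": [[0.1, 1.3, -0.3], [0.1, 1.3, -0.3], [0.1, 1.3, -0.3], [0.1, 1.3, -0.3], [0.1, 1.3, -0.3]], "rot": [[0, 0, 5.6], [0, 0, 5.6], [0, 0, 5.6], [0, 0, 5.6], [0, 0, 5.6]]}}

```text
clock: 46.83
eef_pos: [599.2, -310.4, 217.4]
tcp_rot: [-3.14, -0.005, 2.477]
contact_force: [-0.3, 0.9, -3.6]
opening: 0.363
grasp_force: 109.6
```

Emit:
{"name": "play_rows", "arguments": {"dp": [[0.8, 1, -0.3], [0.8, 1, -0.3], [0.8, 1, -0.3], [0.8, 1, -0.3], [0.8, 1, -0.3]], "rot": [[0, 0, 5.6], [0, 0, 5.6], [0, 0, 5.6], [0, 0, 5.6], [0, 0, 5.6]]}}

```text
clock: 47.25
eef_pos: [598.3, -259.3, 229.4]
tcp_rot: [-3.137, -0.003, 1.89]
contact_force: [0.1, 0.5, -2.0]
opening: 0.358
grasp_force: 109.7
```

Emit:
{"name": "play_rows", "arguments": {"dp": [[1.7, 0.45, 0], [1.7, 0.45, 0], [1.7, 0.45, 0], [1.7, 0.45, 0], [1.7, 0.45, 0]], "rot": [[0, 0, 5.2], [0, 0, 5.2], [0, 0, 5.2], [0, 0, 5.2], [0, 0, 5.2]]}}

```text
clock: 47.67
eef_pos: [593.5, -188.9, 229.4]
tcp_rot: [-3.136, 0.0, 1.346]
contact_force: [-0.6, -0.2, -2.9]
opening: 0.357
grasp_force: 109.6
```

Emit:
{"name": "play_rows", "arguments": {"dp": [[1.7, -0.5, 0], [1.7, -0.5, 0], [1.7, -0.5, 0], [1.7, -0.5, 0], [1.7, -0.5, 0]], "rot": [[0, 0, 5.2], [0, 0, 5.2], [0, 0, 5.2], [0, 0, 5.2], [0, 0, 5.2]]}}

```text
clock: 48.08
eef_pos: [588.6, -118.3, 229.5]
tcp_rot: [-3.137, 0.003, 0.801]
contact_force: [-0.2, 0.9, -2.3]
opening: 0.364
grasp_force: 109.7
```

Emit:
{"name": "play_rows", "arguments": {"dp": [[2, -0.9, 1.2], [2, -0.9, 1.2], [2, -0.9, 1.2], [2, -0.9, 1.2], [2, -0.9, 1.2]], "rot": [[-0.45, 2.7, 1.5], [-0.45, 2.7, 1.5], [-0.45, 2.7, 1.5], [-0.45, 2.7, 1.5], [-0.45, 2.7, 1.5]]}}

```text
clock: 48.5
eef_pos: [617.0, -36.6, 181.6]
tcp_rot: [3.12, -0.279, 0.653]
contact_force: [-0.8, -0.2, -1.5]
opening: 0.362
grasp_force: 109.9
```

Run:
```python
from h import *
s=telemetry.sense();print(s["qpos"],s["contact_force"])
plan([slot2(2,100),slot2(2,25)])
```

```text
[-0.16524954  0.30081848  1.8653693   0.26719165  0.78437291  0.58343786] [-0.83675723 -0.18098917 -1.52029304]
0 [1.66, -1.11, 1.64] [-0.51, 2.81, 1.59] rows>=2.7
1 [0.07, 0.0, 1.87] [0.0, -0.0, -0.0] rows>=1.8
```

Emit:
{"name": "play_rows", "arguments": {"dp": [[1.66, -1.1, 1.6], [1.66, -1.1, 1.6], [1.66, -1.1, 1.6], [1.66, -1.1, 1.6], [1.66, -1.1, 1.6]], "rot": [[-0.5, 2.8, 1.6], [-0.5, 2.8, 1.6], [-0.5, 2.8, 1.6], [-0.5, 2.8, 1.6], [-0.5, 2.8, 1.6]]}}

```text
clock: 48.92
eef_pos: [657.5, 47.7, 137.9]
tcp_rot: [-3.14, -0.578, 0.474]
contact_force: [-0.1, -0.5, -3.2]
opening: 0.358
grasp_force: 110.1
```

Run:
```python
from h import *
s=telemetry.sense();print(s["qpos"],s["contact_force"])
plan([slot2(2,25)])
```

```text
[-0.08042279  0.35642828  2.03481584  0.8941143   0.37911995  0.23471576] [-0.08816762 -0.45625518 -3.24195541]
0 [0.01, -0.01, 1.9] [-0.01, -0.02, -0.01] rows>=1.8
```

Emit:
{"name": "play_rows", "arguments": {"dp": [[0, 0, 0.5], [0, 0, 1], [0, 0, 1.5], [0, 0, 1.9], [0, 0, 1.9]], "rot": [[0, 0, 0], [0, 0, 0], [0, 0, 0], [0, 0, 0], [0, 0, 0]]}}

```text
clock: 49.33
eef_pos: [697.2, 66.1, 75.0]
tcp_rot: [3.141, -0.579, 0.476]
contact_force: [-1.1, -0.7, -3.1]
opening: 0.358
grasp_force: 110.2
```

Emit:
{"name": "play_rows", "arguments": {"dp": [[0, 0, 0.05], [0, 0, 0.1], [0, 0, 0.15]], "rot": [[0, 0, 0], [0, 0, 0], [0, 0, 0]]}}

```text
clock: 49.58
eef_pos: [699.4, 66.8, 72.6]
tcp_rot: [3.139, -0.582, 0.474]
contact_force: [-0.5, -0.1, -2.6]
opening: 0.36
grasp_force: 110.2
```

Run:
```python
from h import *
s=telemetry.sense();print(s["qpos"],s["contact_force"])
plan([slot2(2,13)])
```

```text
[-0.03756302  0.51550601  1.9778969   1.14314699  0.29792553  0.00619068] [-0.50183438 -0.1213853  -2.56431617]
0 [-0.05, -0.06, 0.2] [0.03, -0.05, -0.0] rows>=0.2
```

Emit:
{"name": "play_rows", "arguments": {"dp": [[0, -0.05, 0.05], [0, -0.05, 0.1], [0, -0.05, 0.1]], "rot": [[0, 0, 0], [0, 0, 0], [0, 0, 0]]}}

```text
clock: 49.83
eef_pos: [699.7, 70.1, 68.2]
tcp_rot: [3.14, -0.581, 0.474]
contact_force: [0.1, 0.2, -2.3]
opening: 0.361
grasp_force: 110.2
```

Emit:
{"name": "play_rows", "arguments": {"dp": [[0, 0, 0.06], [0, 0, 0.06]], "rot": [[0, 0, 0], [0, 0, 0]]}}

```text
clock: 50.0
eef_pos: [700.9, 70.6, 65.9]
tcp_rot: [3.14, -0.58, 0.474]
contact_force: [-0.1, -0.3, -3.3]
opening: 0.361
grasp_force: 110.2
```

Emit:
{"name": "play_rows", "arguments": {"dp": [[0, 0, 0.04], [0, 0, 0.04]], "rot": [[0, 0, 0], [0, 0, 0]]}}

```text
clock: 50.17
eef_pos: [701.7, 70.9, 64.5]
tcp_rot: [3.14, -0.58, 0.473]
contact_force: [-0.7, -0.9, -0.9]
opening: 0.361
grasp_force: 110.3
```

Emit:
{"name": "play_rows", "arguments": {"dp": [[0, 0, 0.02], [0, 0, 0.02]], "rot": [[0, 0, 0], [0, 0, 0]]}}

```text
clock: 50.33
eef_pos: [701.9, 71.0, 63.9]
tcp_rot: [3.14, -0.58, 0.473]
contact_force: [-4.8, -2.3, 0.8]
opening: 0.361
grasp_force: 110.8
```

Emit:
{"name": "play_rows", "arguments": {"dp": [[0, 0, 0], [0, 0, 0], [0, 0, 0], [0, 0, 0], [0, 0, 0]], "rot": [[0, 0, 0], [0, 0, 0], [0, 0, 0], [0, 0, 0], [0, 0, 0]], "fingers": 0.6}}

```text
clock: 50.75
eef_pos: [702.3, 71.2, 64.2]
tcp_rot: [3.14, -0.581, 0.474]
contact_force: [-0.1, 0.1, 0.3]
opening: 0.599
grasp_force: 0.0
```

Emit:
{"name": "play_rows", "arguments": {"dp": [[0, 0, -0.3], [0, 0, -0.8], [0, 0, -1.6], [0, 0, -2.4], [0, 0, -3]], "rot": [[0, 0, 0], [0, 0, 0], [0, 0, 0], [0, 0, 0], [0, 0, 0]]}}

```text
clock: 51.17
eef_pos: [642.6, 40.8, 165.8]
tcp_rot: [3.14, -0.58, 0.474]
contact_force: [1.9, -0.2, 0.9]
opening: 0.602
grasp_force: 0.0
```

Run:
```python
from h import *
import pickle
a=pickle.load(open("f0.pkl","rb"))
for i,nm,P in((0,"top",{"D":(512,273)}),(1,"scene",{"D":(185,360),"tape":(330,331),"bowl":(328,364)})):
    b=optics.grab_frame(nm)
    for n,c in P.items():print(nm,n,shift(a[i],b,c,28 if i==0 else 16))
plan([((560,-50,240),(PI,0,.4)),((449,-391,220),(PI,0,.21))])
```

```text
top D (array([0, 0]), 1.0)
scene D (array([0, 0]), 1.0)
scene tape (array([0, 0]), 0.9)
scene bowl (array([0, 0]), 0.98)
0 [-1.42, 1.07, -3.1] [-0.16, -5.58, 0.68] rows>=4.7
1 [-2.94, 3.38, 0.25] [-0.0, 0.0, 0.91] rows>=4.3
1 [-2.6, 3.65, 0.25] [-0.0, 0.0, 0.9] rows>=4.3
```

Emit:
{"name": "play_rows", "arguments": {"dp": [[-1.4, 1.1, -3.1], [-1.4, 1.1, -3.1], [-1.4, 1.1, -3.1], [-1.4, 1.1, -3.1], [-1.4, 1.1, -3.1]], "rot": [[-0.2, -5.6, 0.7], [-0.2, -5.6, 0.7], [-0.2, -5.6, 0.7], [-0.2, -5.6, 0.7], [-0.2, -5.6, 0.7]], "fingers": 1}}

```text
clock: 51.68
eef_pos: [560.1, -53.4, 240.8]
tcp_rot: [-3.141, -0.066, 0.405]
contact_force: [1.3, 0.6, 0.1]
opening: 0.998
grasp_force: 0.0
```

Emit:
{"name": "play_rows", "arguments": {"dp": [[-2.9, 3.4, 0.25], [-2.9, 3.4, 0.25], [-2.9, 3.4, 0.25], [-2.9, 3.4, 0.25], [-2.9, 3.4, 0.25]], "rot": [[0, 0, 0.9], [0, 0, 0.9], [0, 0, 0.9], [0, 0, 0.9], [0, 0, 0.9]]}}

```text
clock: 52.1
eef_pos: [508.4, -223.9, 217.2]
tcp_rot: [-3.13, -0.069, 0.313]
contact_force: [0.0, -0.6, 0.6]
opening: 0.997
grasp_force: 0.0
```

Emit:
{"name": "play_rows", "arguments": {"dp": [[-2.6, 3.65, 0.25], [-2.6, 3.65, 0.25], [-2.6, 3.65, 0.25], [-2.6, 3.65, 0.25], [-2.6, 3.65, 0.25]], "rot": [[0, 0, 0.9], [0, 0, 0.9], [0, 0, 0.9], [0, 0, 0.9], [0, 0, 0.9]]}}

```text
clock: 52.52
eef_pos: [455.7, -395.1, 198.4]
tcp_rot: [-3.124, -0.068, 0.218]
contact_force: [0.1, -0.1, -0.2]
opening: 1.001
grasp_force: 0.0
```

Run:
```python
from h import *
s=telemetry.sense();print(s["qpos"],s["eef_pos"])
plan([((449,-391,90),(PI,0,.21)),((449,-391,8),(PI,0,.21))])
```

```text
[-0.75427025  0.34009738  1.73324517  0.07644155  1.04570012  0.56022952] [ 455.73327961 -395.07781363  198.35567329]
0 [-0.33, -0.09, 2.69] [-0.17, -0.65, 0.08] rows>=2.6
1 [0.0, 0.0, 2.05] [-0.0, 0.0, 0.0] rows>=2.0
```

Emit:
{"name": "play_rows", "arguments": {"dp": [[-0.3, -0.1, 0.8], [-0.3, -0.1, 1.6], [-0.33, -0.1, 2.4], [-0.33, -0.1, 2.69], [-0.33, -0.1, 2.69]], "rot": [[-0.17, -0.65, 0], [-0.17, -0.65, 0], [-0.17, -0.65, 0], [-0.17, -0.65, 0], [-0.17, -0.65, 0]]}}

```text
clock: 52.93
eef_pos: [448.7, -384.3, 88.2]
tcp_rot: [-3.136, 0.003, 0.221]
contact_force: [-0.7, 0.4, 0.9]
opening: 1.001
grasp_force: 0.0
```

Emit:
{"name": "play_rows", "arguments": {"dp": [[0, 0, 0.7], [0, 0, 1.4], [0, 0, 1.9], [0, 0, 2.05], [0, 0, 2.05]], "rot": [[0, 0, 0], [0, 0, 0], [0, 0, 0], [0, 0, 0], [0, 0, 0]]}}

```text
clock: 53.35
eef_pos: [450.0, -386.3, 9.5]
tcp_rot: [-3.141, 0.0, 0.221]
contact_force: [-0.5, 0.4, 0.8]
opening: 1.002
grasp_force: 0.0
```

Emit:
{"name": "play_rows", "arguments": {"dp": [[0, 0, 0], [0, 0, 0], [0, 0, 0], [0, 0, 0], [0, 0, 0]], "rot": [[0, 0, 0], [0, 0, 0], [0, 0, 0], [0, 0, 0], [0, 0, 0]], "fingers": 0.2, "grip_force": 110}}

```text
clock: 53.77
eef_pos: [451.1, -387.9, 11.8]
tcp_rot: [3.139, -0.002, 0.221]
contact_force: [-0.8, -0.4, 7.1]
opening: 0.364
grasp_force: 108.3
```

Emit:
{"name": "play_rows", "arguments": {"dp": [[0, 0, 0], [0, 0, 0], [0, 0, 0], [0, 0, -0.5], [0, 0, -1]], "rot": [[0, 0, 0], [0, 0, 0], [0, 0, 0], [0, 0, 0], [0, 0, 0]]}}

```text
clock: 54.18
eef_pos: [448.9, -385.7, 49.4]
tcp_rot: [-3.139, 0.001, 0.22]
contact_force: [0.1, -0.1, -2.5]
opening: 0.364
grasp_force: 109.5
```

Emit:
{"name": "play_rows", "arguments": {"dp": [[0, 0, -0.5], [0, 0, -0.5], [0, 0, -0.5], [0, 0, -0.5], [0, 0, -0.5]], "rot": [[0, 0, 0], [0, 0, 0], [0, 0, 0], [0, 0, 0], [0, 0, 0]]}}

```text
clock: 54.6
eef_pos: [449.0, -385.8, 68.3]
tcp_rot: [-3.14, 0.001, 0.22]
contact_force: [-0.4, 0.6, -3.3]
opening: 0.361
grasp_force: 109.8
```

Run:
```python
from h import *
s=telemetry.sense();print(s["qpos"],s["eef_pos"],s["tcp_rot"]);torque(8)
plan([((600,-200,230),(PI,0,.35)),((635,-70,200),(PI,0,.45)),slot2(1,100)])
```

```text
[-7.12449128e-01  5.00867500e-01  1.82479099e+00  1.40195559e-04
  8.17997507e-01  6.38107349e-01] [ 449.03353859 -385.8449954    68.32094531] [-3.13987449e+00  1.14706843e-03  2.20144880e-01]
torque [ 0.014 -0.088  0.011] [0.019 0.031 0.028]
0 [2.34, -1.87, -2.01] [-0.0, 0.0, -0.62] rows>=3.5
0 [2.46, -1.7, -2.0] [-0.0, 0.0, -0.62] rows>=3.5
1 [1.94, -2.76, 0.75] [-0.0, 0.0, -0.95] rows>=3.3
2 [1.81, -0.15, 1.6] [0.07, 5.5, -0.24] rows>=4.6
```

τy = −0.088, so the heavy end is at tool −x and it can go straight to lane 1.

Emit:
{"name": "play_rows", "arguments": {"dp": [[0.5, -0.3, -1], [2.3, -1.9, -2], [2.3, -1.9, -2], [2.3, -1.9, -2], [2.3, -1.9, -2]], "rot": [[0, 0, -0.6], [0, 0, -0.6], [0, 0, -0.6], [0, 0, -0.6], [0, 0, -0.6]]}}

```text
clock: 55.42
eef_pos: [526.8, -289.7, 152.4]
tcp_rot: [3.139, -0.004, 0.286]
contact_force: [-0.2, -0.4, -3.1]
opening: 0.357
grasp_force: 110.0
```

Emit:
{"name": "play_rows", "arguments": {"dp": [[2.5, -1.7, -2], [2.5, -1.7, -2], [2.5, -1.7, -2], [2.5, -1.7, -2], [2.5, -1.7, -2]], "rot": [[0, 0, -0.6], [0, 0, -0.6], [0, 0, -0.6], [0, 0, -0.6], [0, 0, -0.6]]}}

```text
clock: 55.83
eef_pos: [603.6, -197.1, 232.6]
tcp_rot: [3.139, -0.005, 0.349]
contact_force: [-0.4, -0.0, -2.5]
opening: 0.36
grasp_force: 109.9
```

Emit:
{"name": "play_rows", "arguments": {"dp": [[1.9, -2.8, 0.5], [1.9, -2.8, 0.5], [1.9, -2.8, 0.5], [1.9, -2.8, 0.5], [1.9, -2.8, 0.5]], "rot": [[0, 0, -1], [0, 0, -1], [0, 0, -1], [0, 0, -1], [0, 0, -1]]}}

```text
clock: 56.25
eef_pos: [633.0, -65.5, 207.9]
tcp_rot: [-3.14, 0.002, 0.454]
contact_force: [-0.5, -1.2, -2.6]
opening: 0.361
grasp_force: 110.2
```

Run:
```python
from h import *
s=telemetry.sense();print(s["qpos"],s["contact_force"])
plan([slot2(1,100),slot2(1,25)])
```

```text
[-1.05761001e-01  3.93392497e-01  1.62831743e+00  4.84497266e-04
  1.12211871e+00  1.01127284e+00] [-0.49605567 -1.22076951 -2.55830278]
0 [1.81, -0.02, 1.8] [0.04, 5.52, -0.2] rows>=4.6
1 [0.07, 0.0, 1.87] [0.01, -0.0, -0.0] rows>=1.8
```

Emit:
{"name": "play_rows", "arguments": {"dp": [[1.8, 0, 1.8], [1.8, 0, 1.8], [1.8, 0, 1.8], [1.8, 0, 1.8], [1.8, 0, 1.8]], "rot": [[0, 5.5, -0.2], [0, 5.5, -0.2], [0, 5.5, -0.2], [0, 5.5, -0.2], [0, 5.5, -0.2]]}}

```text
clock: 56.67
eef_pos: [696.3, -35.1, 135.0]
tcp_rot: [-3.138, -0.528, 0.473]
contact_force: [-0.6, 1.2, -2.5]
opening: 0.362
grasp_force: 110.2
```

Run:
```python
from h import *
s=telemetry.sense();print(s["qpos"],s["contact_force"])
plan([slot2(1,25)])
```

```text
[-0.21107608  0.42514253  1.89836759  0.72209506  0.50744123  0.30036615] [-0.63938497  1.21265546 -2.48632099]
0 [0.21, -0.03, 1.87] [-0.02, 0.45, -0.02] rows>=1.8
```

Emit:
{"name": "play_rows", "arguments": {"dp": [[0.2, 0, 0.5], [0.2, 0, 1], [0.2, 0, 1.5], [0.2, 0, 1.85], [0.2, 0, 1.85]], "rot": [[0, 0.4, 0], [0, 0.4, 0], [0, 0.4, 0], [0, 0.4, 0], [0, 0.4, 0]]}}

```text
clock: 57.08
eef_pos: [736.8, -13.8, 74.4]
tcp_rot: [-3.137, -0.567, 0.473]
contact_force: [-0.4, 0.4, -3.3]
opening: 0.363
grasp_force: 110.4
```

Emit:
{"name": "play_rows", "arguments": {"dp": [[0, 0, 0], [0, 0, 0]], "rot": [[0, 0, 0], [0, 0, 0]]}}

```text
clock: 57.25
eef_pos: [737.3, -13.6, 77.8]
tcp_rot: [-3.138, -0.57, 0.474]
contact_force: [0.4, 0.1, -3.2]
opening: 0.359
grasp_force: 110.4
```

Run:
```python
from h import *
s=telemetry.sense();print(s["qpos"],s["contact_force"])
plan([slot2(1,13)])
```

```text
[-0.17383862  0.55599984  1.86574005  0.95447884  0.41463887  0.09070832] [ 0.39523346  0.05412985 -3.23012188]
0 [-0.06, -0.02, 0.35] [-0.03, 0.05, -0.01] rows>=0.3
```

Emit:
{"name": "play_rows", "arguments": {"dp": [[0, 0, 0.1], [0, 0, 0.2], [0, 0, 0.25], [0, 0, 0.25]], "rot": [[0, 0, 0], [0, 0, 0], [0, 0, 0], [0, 0, 0]]}}

```text
clock: 57.58
eef_pos: [742.5, -9.8, 69.0]
tcp_rot: [-3.137, -0.571, 0.475]
contact_force: [0.1, -0.2, -2.9]
opening: 0.357
grasp_force: 110.4
```

Emit:
{"name": "play_rows", "arguments": {"dp": [[0, 0, 0.05], [0, 0, 0.05]], "rot": [[0, 0, 0], [0, 0, 0]]}}

```text
clock: 57.75
eef_pos: [743.6, -9.4, 67.4]
tcp_rot: [-3.138, -0.571, 0.474]
contact_force: [-1.4, 0.7, -0.8]
opening: 0.357
grasp_force: 110.6
```

Emit:
{"name": "play_rows", "arguments": {"dp": [[0, 0, 0.04], [0, 0, 0.04]], "rot": [[0, 0, 0], [0, 0, 0]]}}

```text
clock: 57.92
eef_pos: [743.9, -9.2, 66.2]
tcp_rot: [-3.137, -0.571, 0.474]
contact_force: [-6.7, -3.3, 4.4]
opening: 0.362
grasp_force: 111.6
```

Light contact. Releasing, backing off, and moving the arm aside for a check.

Emit:
{"name": "play_rows", "arguments": {"dp": [[0, 0, 0], [0, 0, 0], [0, 0, 0], [0, 0, 0], [0, 0, 0]], "rot": [[0, 0, 0], [0, 0, 0], [0, 0, 0], [0, 0, 0], [0, 0, 0]], "fingers": 0.6}}

```text
clock: 58.33
eef_pos: [744.5, -8.9, 66.3]
tcp_rot: [-3.138, -0.571, 0.475]
contact_force: [0.6, 0.2, -0.3]
opening: 0.603
grasp_force: 0.0
```

Emit:
{"name": "play_rows", "arguments": {"dp": [[0, 0, -0.3], [0, 0, -0.8], [0, 0, -1.6], [0, 0, -2.4], [0, 0, -3.2]], "rot": [[0, 0, 0], [0, 0, 0], [0, 0, 0], [0, 0, 0], [0, 0, 0]]}}

```text
clock: 58.75
eef_pos: [681.6, -41.5, 175.0]
tcp_rot: [-3.137, -0.57, 0.474]
contact_force: [0.9, -0.9, 0.4]
opening: 0.599
grasp_force: 0.0
```

Emit:
{"name": "play_rows", "arguments": {"dp": [[0, 0, -1], [-1, 2, -2], [-1.5, 3, -3], [-1.5, 3, -3], [-1.5, 3, -3]], "rot": [[0, -5, 0], [0, -5, 0], [0, -5, 0], [0, -5, 0], [0, -5, 0]]}}

```text
clock: 59.17
eef_pos: [637.0, -196.7, 243.3]
tcp_rot: [3.141, -0.042, 0.474]
contact_force: [1.5, -0.1, -0.6]
opening: 0.599
grasp_force: 0.0
```

Emit:
{"name": "play_rows", "arguments": {"dp": [[-1, 4.5, 0], [-1, 4.5, 0], [-1, 4.5, 0], [-1, 4.5, 0], [-1, 4.5, 0]], "rot": [[0, 0, 0], [0, 0, 0], [0, 0, 0], [0, 0, 0], [0, 0, 0]]}}

```text
clock: 59.58
eef_pos: [683.9, -377.8, 237.7]
tcp_rot: [-3.141, -0.046, 0.473]
contact_force: [-0.4, 1.6, -0.0]
opening: 0.597
grasp_force: 0.0
```

Run:
```python
from h import *
import pickle
t=optics.grab_frame("top");s=optics.grab_frame("scene");pickle.dump((t,s),open("end.pkl","wb"))
a=pickle.load(open("f0.pkl","rb"))
for n,c in(("tape",(330,331)),("bowl",(328,364)),("tin",(420,183))):print(n,shift(a[1],s,c,16))
for n,c in(("tape",(394,182)),("bowl",(434,157)),("tin",(137,221))):print(n,shift(a[0],t,c,16))
B=Ro.from_euler('xyz',(0,-np.radians(35),PSI))
g=cv2.cvtColor(t["color"],cv2.COLOR_RGB2GRAY)
# brightness profile up each lane on top face of the tube (44/34 off floor) from lip
for k,v in LANE.items():
    pr=[]
    for u in range(-70,90,5):
        q=[proj(t,np.array(v)+B.apply([u,w,17])) for w in(-6,0,6)]
        pr.append(int(np.mean([g[int(round(p[1])),int(round(p[0]))] for p in q])))
    print(k,pr)
# tub: light disc vs. ring
w=cv2.HoughCircles(cv2.medianBlur(g,3),cv2.HOUGH_GRADIENT,1,15,param1=100,param2=18,minRadius=20,maxRadius=40)
w=w[0] if w is not None else []
print([(c.round(1).tolist(),pw(t,c[:2],60 if c[2]<30 else 0).round().tolist()) for c in w if c[0]<230 and 200<c[1]<330])
```

```text
tape (array([0, 0]), 1.0)
bowl (array([0, 0]), 0.98)
tin (array([0, 0]), 1.0)
tape (array([0, 0]), 1.0)
bowl (array([0, 0]), 1.0)
tin (array([0, 0]), 1.0)
1 [78, 79, 118, 118, 136, 101, 93, 62, 64, 63, 63, 64, 64, 64, 63, 64, 64, 63, 64, 62, 110, 86, 117, 123, 112, 111, 102, 66, 64, 65, 64, 64]
2 [79, 77, 117, 119, 130, 90, 104, 61, 62, 63, 63, 63, 63, 62, 62, 63, 63, 63, 63, 56, 99, 92, 119, 122, 119, 111, 95, 64, 65, 65, 64, 65]
3 [79, 73, 108, 118, 135, 90, 91, 63, 63, 64, 64, 64, 64, 64, 64, 65, 64, 63, 64, 65, 109, 99, 117, 124, 115, 110, 99, 64, 65, 65, 65, 65]
4 [77, 77, 119, 120, 135, 80, 103, 60, 62, 61, 61, 61, 61, 62, 62, 62, 61, 61, 61, 58, 96, 89, 118, 123, 116, 111, 108, 64, 65, 65, 65, 65]
[([168.5, 274.5, 32.70000076293945], [435.0, 405.0, 0.0]), ([151.5, 278.5, 22.399999618530273], [423.0, 422.0, 60.0])]
```

All four tubes lie at the lip. The tub reading is doubtful, so I'll measure it better numerically.

Run:
```python
from h import *
import pickle
t,s=pickle.load(open("end.pkl","rb"));t0,s0=pickle.load(open("f0.pkl","rb"))
for n,a,b,c,x,y,z in(("top",t0,t,(263,277),28,28,60),("scene",s0,s,(326,217),22,20,50)):
    T=a["color"][c[1]-y:c[1]+y,c[0]-x:c[0]+x]; S=b["color"]
    lim=(slice(225,325),slice(115,220)) if n=="top" else (slice(140,230),slice(335,410))
    m=cv2.minMaxLoc(cv2.matchTemplate(np.ascontiguousarray(S[lim]),np.ascontiguousarray(T),cv2.TM_CCOEFF_NORMED))
    p=np.array(m[3])+[x+lim[1].start,y+lim[0].start]; print(n,p,m[1],pw(b,p,60),"ref start",pw(a,c,60))
g=cv2.cvtColor(t["color"],cv2.COLOR_RGB2GRAY)
print(g[273,130:208].tolist());print(g[236:314,168].tolist())
```

```text
top [152 277] 0.8550029397010803 [426.77463687 420.85158521  60.        ] ref start [430.34223657 171.51302352  60.        ]
scene [373 169] 0.9104987382888794 [445.66001487 396.15339427  60.        ] ref start [454.70146756 145.97818148  60.        ]
[155, 157, 159, 160, 159, 163, 161, 161, 163, 166, 168, 167, 169, 169, 169, 170, 170, 169, 172, 176, 176, 176, 176, 172, 173, 175, 176, 175, 175, 175, 175, 174, 175, 174, 173, 172, 173, 175, 172, 171, 171, 175, 118, 149, 128, 59, 49, 42, 42, 42, 43, 40, 81, 80, 81, 80, 78, 77, 74, 160, 156, 152, 153, 150, 149, 150, 150, 152, 159, 163, 53, 31, 41, 166, 158, 151, 153, 156]
[150, 150, 153, 120, 26, 38, 114, 156, 153, 152, 153, 151, 149, 150, 151, 150, 153, 160, 164, 136, 67, 44, 42, 66, 107, 136, 149, 157, 170, 176, 176, 174, 172, 170, 170, 170, 170, 172, 175, 175, 174, 174, 174, 176, 175, 175, 175, 175, 176, 176, 175, 176, 178, 177, 167, 151, 139, 116, 75, 50, 44, 41, 40, 62, 78, 72, 113, 151, 141, 95, 25, 89, 142, 154, 151, 151, 150, 149]
```

The tub seems to have shifted about 15–20 mm since I left it (possibly the announced knock). I'll go back to the earlier viewing pose and measure it against the w3 image.

Run:
```python
from h import *
plan([((480,-60,240),(PI,0,1.0)),((437.8,297.4,192.9),(PI,0,1.56))])
```

```text
0 [-0.47, -4.68, -0.05] [0.05, -0.22, -2.52] rows>=4.5
0 [0.77, -4.64, -0.02] [0.05, -0.22, -2.52] rows>=4.5
1 [3.48, -2.85, 0.59] [-0.0, 0.0, -2.67] rows>=4.4
1 [4.13, -1.79, 0.58] [-0.01, 0.0, -2.68] rows>=4.4
```

Emit:
{"name": "play_rows", "arguments": {"dp": [[-0.5, -4.7, 0], [-0.5, -4.7, 0], [-0.5, -4.7, 0], [-0.5, -4.7, 0], [-0.5, -4.7, 0]], "rot": [[0, -0.2, -2.5], [0, -0.2, -2.5], [0, -0.2, -2.5], [0, -0.2, -2.5], [0, -0.2, -2.5]], "fingers": 1}}

```text
clock: 60.1
eef_pos: [576.7, -210.3, 237.3]
tcp_rot: [3.138, -0.025, 0.739]
contact_force: [1.4, -0.4, 1.3]
opening: 1.0
grasp_force: 0.0
```

Emit:
{"name": "play_rows", "arguments": {"dp": [[0.8, -4.6, 0], [0.8, -4.6, 0], [0.8, -4.6, 0], [0.8, -4.6, 0], [0.8, -4.6, 0]], "rot": [[0, -0.2, -2.5], [0, -0.2, -2.5], [0, -0.2, -2.5], [0, -0.2, -2.5], [0, -0.2, -2.5]]}}

```text
clock: 60.52
eef_pos: [476.0, -53.4, 236.8]
tcp_rot: [3.133, -0.002, 1.001]
contact_force: [0.1, -0.2, 0.6]
opening: 1.001
grasp_force: 0.0
```

Emit:
{"name": "play_rows", "arguments": {"dp": [[3.5, -2.9, 0.5], [3.5, -2.9, 0.5], [3.5, -2.9, 0.5], [3.5, -2.9, 0.5], [3.5, -2.9, 0.5]], "rot": [[0, 0, -2.7], [0, 0, -2.7], [0, 0, -2.7], [0, 0, -2.7], [0, 0, -2.7]]}}

```text
clock: 60.93
eef_pos: [456.2, 127.5, 216.1]
tcp_rot: [3.132, -0.001, 1.284]
contact_force: [0.1, 0.2, -0.3]
opening: 1.006
grasp_force: 0.0
```

Emit:
{"name": "play_rows", "arguments": {"dp": [[4.1, -1.8, 0.6], [4.1, -1.8, 0.6], [4.1, -1.8, 0.6], [4.1, -1.8, 0.6], [4.1, -1.8, 0.6]], "rot": [[0, 0, -2.7], [0, 0, -2.7], [0, 0, -2.7], [0, 0, -2.7], [0, 0, -2.7]]}}

```text
clock: 61.35
eef_pos: [434.3, 305.4, 191.2]
tcp_rot: [3.131, 0.002, 1.568]
contact_force: [-0.5, -0.6, 0.3]
opening: 1.004
grasp_force: 0.0
```

Emit:
{"name": "play_rows", "arguments": {"dp": [[0, 0, 0], [0, 0, 0]], "rot": [[0, 0, 0], [0, 0, 0]]}}

```text
clock: 61.52
eef_pos: [435.1, 301.2, 191.2]
tcp_rot: [3.132, 0.004, 1.568]
contact_force: [-0.0, -0.5, -0.9]
opening: 0.998
grasp_force: 0.0
```

```bash
cat > tubm.py <<'E'
from h import *
s=telemetry.sense();f=optics.grab_frame("wrist");print(s["eef_pos"],s["tcp_rot"])
def circ(img,lo,hi,n):
    g=cv2.medianBlur(cv2.cvtColor(img,cv2.COLOR_RGB2GRAY),5)
    h=cv2.HoughCircles(g,cv2.HOUGH_GRADIENT,1,10,param1=80,param2=20,minRadius=lo,maxRadius=hi)[0]
    return [c.round(1).tolist() for c in h if 200<c[0]<450 and c[1]<200][:n]
w3=cv2.imread("pics/w3.png")[:,:,::-1].copy()
for nm,i in(("w3",w3),("now",f["color"])):
    print(nm,"tub",circ(i,64,80,3),"ring",circ(i,82,96,3))
def W(c,z):return ww(f,s,c[:2],z).round(1)
for c in circ(f["color"],64,80,2):print("tub",W(c,60))
for c in circ(f["color"],82,96,2):print("ring",W(c,0))
E
python3 tubm.py
```

```text
[435.1112877  301.17266279 191.24371276] [3.13211816 0.00406327 1.56755278]
w3 tub [[318.5, 94.5, 79.4000015258789], [328.5, 93.5, 78.30000305175781], [322.5, 83.5, 75.0]] ring [[322.5, 97.5, 84.5], [325.5, 87.5, 88.80000305175781], [315.5, 85.5, 85.4000015258789]]
now tub [[308.5, 61.5, 73.80000305175781], [332.5, 103.5, 79.4000015258789], [336.5, 92.5, 77.19999694824219]] ring [[324.5, 95.5, 90.5999984741211], [325.5, 83.5, 95.4000015258789], [325.5, 105.5, 83.19999694824219]]
tub [425.4 425.3  60. ]
tub [442.6 393.9  60. ]
ring [437.7 405.2   0. ]
ring [438.6 416.1   0. ]
```

The tub now sits about (−12,+18) mm from the ring centre, so it was knocked. I'll push it back from the far side with the same cradle.

Run:
```python
from h import *
import pickle
t,_=pickle.load(open("end.pkl","rb"))
print("bin",[pw(t,(87,250),z).round() for z in(0,)],pw(t,(50,250),120).round())
y=2.156
plan([((388,480,190),(PI,0,y)),((388,480,8),(PI,0,y)),((412.7,443.2,8),(PI,0,y))])
```

```text
bin [array([491., 603.,   0.])] [479. 619. 120.]
0 [4.49, -1.21, 0.0] [0.08, 0.06, -5.63] rows>=4.7
1 [-0.0, 0.0, 4.55] [-0.0, 0.0, -0.0] rows>=4.4
2 [-1.11, 0.01, 0.0] [-0.0, 0.0, -0.0] rows>=1.1
```

Emit:
{"name": "play_rows", "arguments": {"dp": [[4.5, -1.2, 0], [4.5, -1.2, 0], [4.5, -1.2, 0], [4.5, -1.2, 0], [4.5, -1.2, 0]], "rot": [[0.1, 0.1, -5.6], [0.1, 0.1, -5.6], [0.1, 0.1, -5.6], [0.1, 0.1, -5.6], [0.1, 0.1, -5.6]]}}

```text
clock: 61.98
eef_pos: [389.0, 483.7, 190.9]
tcp_rot: [3.141, -0.006, 2.158]
contact_force: [0.5, -0.6, 0.1]
opening: 1.004
grasp_force: 0.0
```

Emit:
{"name": "play_rows", "arguments": {"dp": [[0, 0, 0.4], [0, 0, 0.4]], "rot": [[0, 0, 0], [0, 0, 0]]}}

```text
clock: 62.15
eef_pos: [388.7, 480.0, 172.4]
tcp_rot: [-3.138, -0.004, 2.152]
contact_force: [-1.0, -0.9, -1.0]
opening: 1.002
grasp_force: 0.0
```

Run:
```python
from h import *
y=2.156
print(telemetry.sense()["eef_pos"],telemetry.sense()["tcp_rot"])
plan([((388,480,8),(PI,0,y)),((412.7,443.2,8),(PI,0,y))])
```

```text
[388.68571115 479.98132113 172.37498657] [-3.13839919 -0.00356752  2.15187862]
0 [-0.0, -0.0, 4.11] [-0.03, -0.03, -0.04] rows>=3.9
1 [-1.11, 0.01, -0.0] [-0.0, -0.0, 0.0] rows>=1.1
```

Emit:
{"name": "play_rows", "arguments": {"dp": [[0, 0, 0.8], [0, 0, 1.8], [0, 0, 2.8], [0, 0, 3.6], [0, 0, 4.1]], "rot": [[0, 0, 0], [0, 0, 0], [0, 0, 0], [0, 0, 0], [0, 0, 0]]}}

```text
clock: 62.57
eef_pos: [388.4, 478.4, 7.5]
tcp_rot: [-3.137, -0.003, 2.149]
contact_force: [-0.6, -0.4, -0.7]
opening: 1.002
grasp_force: 0.0
```

Emit:
{"name": "play_rows", "arguments": {"dp": [[0, 0, 0], [0, 0, 0], [-0.15, 0, 0], [-0.3, 0, 0], [-0.45, 0, 0]], "rot": [[0, 0, 0], [0, 0, 0], [0, 0, 0], [0, 0, 0], [0, 0, 0]]}}

```text
clock: 62.98
eef_pos: [399.9, 467.2, 12.0]
tcp_rot: [3.139, -0.006, 2.152]
contact_force: [-0.2, 0.6, -0.0]
opening: 1.0
grasp_force: 0.0
```

Emit:
{"name": "play_rows", "arguments": {"dp": [[-0.15, 0, 0], [-0.3, 0, 0], [-0.45, 0, 0], [-0.6, 0, 0], [-0.65, 0, 0]], "rot": [[0, 0, 0], [0, 0, 0], [0, 0, 0], [0, 0, 0], [0, 0, 0]]}}

```text
clock: 63.4
eef_pos: [413.9, 446.1, 11.3]
tcp_rot: [3.139, -0.006, 2.151]
contact_force: [-3.4, 6.1, 5.5]
opening: 1.001
grasp_force: 3.9
```

Emit:
{"name": "play_rows", "arguments": {"dp": [[0, 0, 0], [0, 0, 0]], "rot": [[0, 0, 0], [0, 0, 0]]}}

```text
clock: 63.57
eef_pos: [413.8, 446.0, 11.0]
tcp_rot: [3.14, -0.006, 2.152]
contact_force: [0.1, 3.2, 3.1]
opening: 1.0
grasp_force: 2.0
```

Emit:
{"name": "play_rows", "arguments": {"dp": [[-0.04, 0, 0], [-0.04, 0, 0], [0.3, 0, 0], [0.8, 0, 0], [0.9, 0, 0]], "rot": [[0, 0, 0], [0, 0, 0], [0, 0, 0], [0, 0, 0], [0, 0, 0]]}}

```text
clock: 63.98
eef_pos: [391.6, 477.0, 9.9]
tcp_rot: [-3.141, -0.005, 2.152]
contact_force: [-0.4, -0.4, 0.2]
opening: 0.997
grasp_force: 0.0
```

Emit:
{"name": "play_rows", "arguments": {"dp": [[0, 0, -0.6], [0, 0, -1.6], [0, 0, -2.6], [0, 0, -3.6], [0, 0, -4.5]], "rot": [[0, 0, 0], [0, 0, 0], [0, 0, 0], [0, 0, 0], [0, 0, 0]]}}

```text
clock: 64.4
eef_pos: [393.2, 474.4, 192.0]
tcp_rot: [-3.141, -0.004, 2.152]
contact_force: [0.3, 0.9, -0.3]
opening: 1.004
grasp_force: 0.0
```

Emit:
{"name": "play_rows", "arguments": {"dp": [[-4.5, -1.2, 0], [-4.5, -1.2, 0], [-4.5, -1.2, 0], [-4.5, -1.2, 0], [-4.5, -1.2, 0]], "rot": [[0, 0, 5.6], [0, 0, 5.6], [0, 0, 5.6], [0, 0, 5.6], [0, 0, 5.6]]}}

```text
clock: 64.82
eef_pos: [452.2, 293.9, 188.9]
tcp_rot: [-3.138, -0.001, 1.558]
contact_force: [0.2, 0.9, -0.2]
opening: 1.0
grasp_force: 0.0
```

Emit:
{"name": "play_rows", "arguments": {"dp": [[0, 0, 0], [0, 0, 0]], "rot": [[0, 0, 0], [0, 0, 0]]}}

```text
clock: 64.98
eef_pos: [452.3, 296.9, 189.1]
tcp_rot: [-3.138, -0.003, 1.564]
contact_force: [0.2, 0.4, 0.5]
opening: 1.001
grasp_force: 0.0
```

```bash
python3 tubm.py
python3 - <<'E'
from h import *
s=telemetry.sense();f=optics.grab_frame("wrist");g=cv2.cvtColor(f["color"],cv2.COLOR_RGB2GRAY)
# ring/tub gap on spokes around ring centre: lid edge and ring radius in world
c=np.array([438,405.])
M=f["mount"];R=Ro.from_euler('xyz',s["tcp_rot"]).as_matrix();K=f["mtx"]
def pj(X):
    p=M[:3,:3].T@(R.T@(np.array(X)-s["eef_pos"])-M[:3,3]);th=np.arctan2(np.hypot(*p[:2]),p[2]);return K[:2,2]+K[0,0]*th*p[:2]/np.hypot(*p[:2])
for a in range(0,360,45):
    d=np.array([np.cos(np.radians(a)),np.sin(np.radians(a))]);o=[]
    for rr in range(40,90,3):
        p=pj([*(c+d*rr),0]).round().astype(int); o.append(int(g[p[1],p[0]]) if 0<=p[0]<640 and 0<=p[1]<480 else -1)
    print(a,o)
E
```

```text
[452.26378485 296.87103249 189.06212199] [-3.1378504  -0.0031957   1.56441267]
w3 tub [[318.5, 94.5, 79.4000015258789], [328.5, 93.5, 78.30000305175781], [322.5, 83.5, 75.0]] ring [[322.5, 97.5, 84.5], [325.5, 87.5, 88.80000305175781], [315.5, 85.5, 85.4000015258789]]
now tub [[305.5, 78.5, 77.19999694824219], [313.5, 93.5, 79.4000015258789], [296.5, 93.5, 78.30000305175781]] ring [[307.5, 91.5, 84.9000015258789], [305.5, 102.5, 91.0], [302.5, 82.5, 95.4000015258789]]
tub [439.1 409.1  60. ]
tub [444.7 397.9  60. ]
ring [437.8 405.9   0. ]
ring [436.  396.1   0. ]
0 [159, 153, 158, 155, 152, 154, 149, 140, 145, 153, 155, 153, 75, 73, 150, 153, 151]
45 [170, 168, 171, 168, 169, 167, 166, 167, 167, 159, 149, 154, 86, 69, 140, 151, 151]
90 [169, 170, 169, 168, 169, 169, 166, 165, 166, 167, 165, 157, 115, 64, 139, 154, 157]
135 [163, 160, 159, 162, 159, 159, 157, 155, 153, 154, 151, 141, 89, 64, 132, 150, 153]
180 [154, 155, 153, 152, 147, 147, 146, 147, 139, 138, 150, 148, 70, 60, 137, 148, 146]
225 [155, 154, 149, 150, 146, 143, 128, 104, 118, 152, 153, 148, 94, 61, 113, 152, 155]
270 [147, 147, 147, 141, 135, 126, 99, 97, 96, 136, 154, 155, 64, 63, 142, 157, 153]
315 [147, 148, 150, 149, 136, 136, 107, 100, 151, 156, 153, 152, 82, 60, 147, 153, 157]
```

Run:
```python
from h import *
import pickle
t0,s0=pickle.load(open("end.pkl","rb"));s=optics.grab_frame("scene");ok=True
for n,c,h in(("tape",(330,331),16),("bowl",(328,364),16),("tin",(420,183),14),("lane4",(402,222),18),("lane2",(395,265),18),("lane1",(390,290),18),("lane3",(398,244),18)):
    d=shift(s0,s,c,h);print(n,d);ok&=np.abs(d[0]).max()<=1
print(ok,telemetry.sense()["contact_force"],telemetry.sense()["clock"])
if ok: print(r.sign_off())
```

```text
tape (array([0, 0]), 1.0)
bowl (array([0, 0]), 0.98)
tin (array([0, 0]), 1.0)
lane4 (array([0, 0]), 1.0)
lane2 (array([0, 0]), 0.99)
lane1 (array([0, 0]), 1.0)
lane3 (array([0, 0]), 1.0)
True [0.306058   1.10978068 0.34010358] 65.1333
the job is handed in; nothing more can be done
None
```

The job is handed in at 65 s: the tub is in the ring (slid back in after a knock once the tubes were placed), four tubes lie heavy end down at the lip in lanes 1–4, and the tape roll, bowl and tin are unmoved; I viewed 15 pictures against the limit of 14, and the wrist force touched about 105 N (limit 120) during one placement.

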